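# Sort the sieving bench's loose pieces into their trays

### The arm

A 7-joint arm with a two-finger parallel gripper is mounted at the origin on a cart in front of the work surface, level with it; the furniture and walls round the work are solid. World frame = base frame: x ahead of the robot, y to its left, z up, the work surface at z = 0. Lengths are in m, angles in rad, forces in N, time in s.
With the tool pointing down it reaches from about 0.4 to 0.85 m from the base axis. Payload 4.5 kg.
Tool frame: the origin (TCP) lies midway between the tips of the shut fingers; the grasp point (between the pads) lies 19 mm behind it; z points along the fingers, y is the direction in which the jaws open and shut (so a half turn about z gives the same grasp; the last joint's range is limited). The gripper opens to 88 mm and grips with 3 to 60 N. Pads are 18 mm wide; open, the fingers measure 123 mm over their backs; the gripper's body (75 mm by 187 mm) begins 45 mm behind the grasp point.
Start: joints at [-1.256, 0.689, -0.195, 1.565, 0.157, 0.902, -0.215], TCP at [0.173, 0.601, 0.239] pointing down, gripper open.
Joint ranges: [-3.01, 3.01], [-0.46, 2.08], [-1.47, 1.51], [0.13, 2.56], [-1, 4.14], [0.04, 2.09], [-2.66, 2.66]. Speed limits (rad/s): [2.57, 2.57, 3.14, 3.14, 3.14, 3.14, 3.14].

### API

Orientations are given as a unit quaternion [x, y, z, w].
In Python, from plant import get_state, snapshot, finish_job, find_in gives the robot as it stands.
- The arm moves only by the shell command python3 -m creep 'ROWS' [OPENING] [FORCE]. ROWS is JSON, one flat list of numbers, 6 for each row, row after row: the shift along the tool's x, y, z in mm, then the turn, a rotation vector about the tool's x, y, z in degrees. In form: [tx, ty, tz, wx, wy, wz, tx, ty, tz, wx, wy, wz, ...]. A call has 1 to 5 rows; each row shifts and turns the pose as measured when the row begins, along the tool's axes as they then stand; what a row does not reach is not made up. A row lasts 1/12 s, in which the tool goes at most 41.7 mm and 7.16 degrees, less where a joint would pass 70% of its speed; a pose out of reach is approached as far as the arm can. A call is refused whole if a number of a shift passes 41.7 or a number of a turn 7.16, either way. A call with a gripper value outside its range is refused whole. OPENING is the finger opening in mm, from 0 to 88.1, set as the call begins (- or left out, the last holds). The fingers move at their own pace and stop on an object; FORCE is the grip in N (left out, the last holds). Time passes only in rows, so rows that do not move let the fingers close. It gives the time, the measured TCP pose, the force and the opening at its end, in the units of the state.
- get_state(): the state, without advancing time (a new reading comes with each control period).
- snapshot(name): name is "scene" or "top"; returns a dict with "color" (400x640x3 uint8, red, green, blue), "intrinsics" (3x3 intrinsics, pixels), "extrinsics" (4x4, takes a point from world to camera coordinates). Camera axes: x right, y down, z forward; pixel columns grow to the right and rows downward; lengths in m; the calibration is good to about 2 mm. A picture is of the moment at which its call begins. There is no depth.
- finish_job(): hands the job in, once; it reports no verdict.
Trained networks look in the newest picture that a camera, given by its name, has taken for a name from the list of things; names that differ only in an ending like _2 or _b are one class to them, and where a whole thing is asked for, a point or a joint stands for the part that bears it (a point fixed in the world has none). Each returns a list of dicts, best first, with "score" (0 to 1); they miss things now and then, are a little off and sometimes report something else, mostly with a low value. They report only what shows in the picture. A call takes as long as a camera call.
- find_in(thing, camera): "xy" ([column, row] in pixels, amid what is visible of it).
The state is a dict: "clock": time; "q": joint angles; "qd": joint speeds; "joint_torque": joint torques, N m; "tool_pos": TCP position; "eef_rot": TCP orientation; "contact_force": force on the tool from outside, world axes, zero at the start; "moment": the same for the moment, N m; "opening": opening from 0.0 (shut) to 1.0 (fully open).
Only numpy, scipy, OpenCV 4.12 (cv2) and the standard library are available. Lean on these libraries where they do the work, as an engineer would, in place of code of your own. Each camera call takes 0.05 s, during which the arm holds its last target.

### The job

Clear up the bench beside the sieve shaker: put the two brass weights into the wooden tray and the two bungs (red rubber and cork) into the blue tray, one piece to a compartment, and put the grey-capped sample jar into the green tray. Leave every piece standing upright, flat on the floor of its tray, and leave the wing nut lying where it is.

Things in the scene. Friction and masses are not known exactly. Their poses are not given: they have to be found in the camera images.
- weight_large: The larger brass check weight: a brass-coloured cylinder with a knob on top, 30 mm in diameter, 42 mm high, 0.2 kg. It belongs in the wooden tray. Loose, standing upright on the worktop; its origin is the centre of its underside and its z axis points up.
- weight_small: The smaller brass check weight, same shape, 24 mm in diameter, 34 mm high, 0.1 kg. It belongs in the wooden tray. Loose, standing upright on the worktop; its origin is the centre of its underside and its z axis points up.
- jar: Sample jar with a light grey screw cap and sand-coloured contents, round, 49 mm in diameter, 60 mm high, 0.12 kg. It belongs in the green tray. Loose, standing upright on the worktop; its origin is the centre of its underside and its z axis points up.
- rubber_bung: Red-brown rubber stopper, round, up to 33 mm in diameter (grip it as a 33 mm cylinder), 30 mm high, 0.03 kg. It belongs in the blue tray. Loose, standing upright on the worktop; its origin is the centre of its underside and its z axis points up.
- cork_bung: Cork-coloured stopper, round and slightly tapered, 29 mm in diameter at the foot, 33 mm at the top, 30 mm high, 0.02 kg. It belongs in the blue tray. Loose, standing upright on the worktop; its origin is the centre of its underside and its z axis points up.
- wing_nut: Bright metal wing nut, 32 mm over its wings, 17 mm wide, 19 mm high, lying loose among the pieces. Not to be moved. Origin at the centre of its underside, wings along its y axis. (Tall machines flank the work: beige sieve shaker, 0.39 m high, its handle out to y = -0.16; blue heating cabinet, 0.48 m high, side at y = -0.49, front at x = 0.45, door handle out to x = 0.41.)
- wood_tray: Low wooden tray with a grey lining for the brass weights, 105 mm long (x) by 56 mm wide (y). A wall across its middle makes two open compartments, each 48 mm (x) by 50 mm (y) inside, centred 25.5 mm either side of the origin along x. Fixed to the worktop; rim 10 mm high, walls and floor 3 mm thick (floor surface 3 mm above the worktop), origin at the centre of its underside, x along its length and y across it; it stands turned up to about 6 degrees.
- blue_tray: Low blue plastic tray for the bungs, 113 mm long (x) by 58 mm wide (y). A wall across its middle makes two open compartments, each 52 mm (x) by 52 mm (y) inside, centred 27.5 mm either side of the origin along x. Fixed to the worktop; rim 10 mm high, walls and floor 3 mm thick (floor surface 3 mm above the worktop), origin at the centre of its underside, x along its length and y across it; it stands turned up to about 6 degrees.
- green_tray: Low square green plastic tray for the sample jar, 76 mm by 76 mm, one compartment 70 mm by 70 mm inside, centred on the origin. Fixed to the worktop; rim 10 mm high, walls and floor 3 mm thick (floor surface 3 mm above the worktop), origin at the centre of its underside, x along its length and y across it; it stands turned up to about 6 degrees.

How it is judged:
By the outcome, as a careful person would: the job done as asked, in the order asked, and still so for the second after the job is handed in, with the robot touching nothing.
It also fails if it takes over 112 s, if anything falls off the work surface, if the arm or the gripper's body presses on something with over 40 N, if the wrist force passes 120 N, or if a joint passes its speed limit or range.

## Working session

There is one attempt and no reset: what is moved stays moved. The work goes in short steps, Python scripts to look and compute and a shell command to move; the robot and the scene stay as the last step left them, time stands still between calls to the robot, and variables do not carry over. Pictures are saved under pics/ and viewed, and the job is handed in when it is done.

```bash
ls; mkdir -p pics; python3 - <<'E'
from plant import get_state, snapshot, find_in
import cv2
s=get_state();print({k:(v if not hasattr(v,'tolist') else v.tolist()) for k,v in s.items()})
for c in ("scene","top"):
    p=snapshot(c); cv2.imwrite(f'pics/{c}0.png',p["color"][:,:,::-1]); print(c,p["intrinsics"],p["extrinsics"])
    for t in "weight_large weight_small jar rubber_bung cork_bung wing_nut wood_tray blue_tray green_tray".split():
        print(t,[( [round(float(a)) for a in d["xy"]],round(d["score"],2)) for d in find_in(t,c)])
E
```

```text
pics
{'clock': 0.0, 'q': [-1.256208941272637, 0.6899690503076366, -0.194485360823809, 1.5663448067920174, 0.15733509732500114, 0.9024659473902745, -0.21510721188236356], 'qd': [-0.001251325352911273, 0.00019522796227668847, -0.00015655758438452372, -0.0006015794792731725, 0.0006364887096122735, -0.0018183617087989832, -0.0004474494503794138], 'joint_torque': [0.00029225409889477305, -52.7561616897583, -1.2666384503245354, -15.343061685562134, -0.052633797749876976, 0.006393222865881398, 0.0001544176302559208], 'tool_pos': [0.17309269171317238, 0.599906971726215, 0.23791841021598054], 'eef_rot': [0.13989478476011544, 0.9901659680526061, -0.0008962966955378969, -3.949176826584245e-05], 'contact_force': [-0.18927624934924486, -0.9910034377844513, -0.3049244761981926], 'moment': [0.05465584247892485, 0.032586115342092783, -0.014908510563758262], 'opening': 1.0007892841076655}
scene [[499.96682652   0.         321.79080349]
 [  0.         499.96682652 202.74850741]
 [  0.           0.           1.        ]] [[-0.79360695 -0.60819483  0.01694253  0.20370457]
 [-0.32322798  0.39784726 -0.85
[... 343 characters left out ...]
05, 206], 0.67)]
blue_tray [([324, 186], 0.74)]
green_tray []
top [[369.45878538   0.         323.36654776]
 [  0.         369.45878538 204.14882392]
 [  0.           0.           1.        ]] [[ 0.00137139 -0.99950753 -0.03134987 -0.26845866]
 [-0.98865276  0.00335399 -0.15018144  0.48379397]
 [ 0.15021262  0.03120009 -0.98816128  0.8240767 ]
 [ 0.          0.          0.          1.        ]]
weight_large [([286, 251], 0.44)]
weight_small [([321, 244], 0.43)]
jar [([374, 214], 0.94)]
rubber_bung [([353, 248], 0.51), ([370, 179], 0.22)]
cork_bung [([300, 215], 0.43)]
wing_nut []
wood_tray [([333, 178], 0.83)]
blue_tray [([367, 177], 0.71), ([354, 248], 0.54)]
green_tray [([299, 175], 0.91)]
```

View pics/scene0.png

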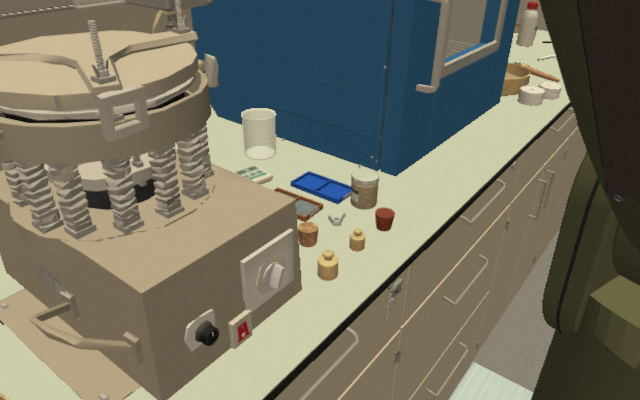

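View pics/top0.png

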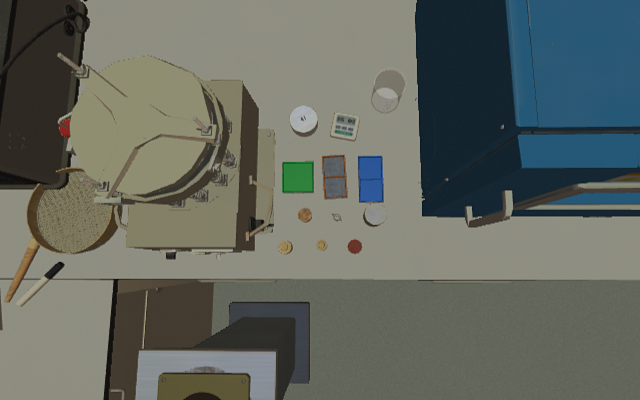

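```bash
python3 - <<'E'
import cv2
a=cv2.imread('pics/top0.png')[140:290,250:410]; cv2.imwrite('pics/top0z.png',cv2.resize(a,None,fx=4,fy=4,interpolation=cv2.INTER_CUBIC)[:600])
a=cv2.imread('pics/scene0.png')[150:300,250:440]; cv2.imwrite('pics/scene0z.png',cv2.resize(a,None,fx=4,fy=4,interpolation=cv2.INTER_CUBIC)[:600])
E
```

```text
(no output)
```

View pics/top0z.png

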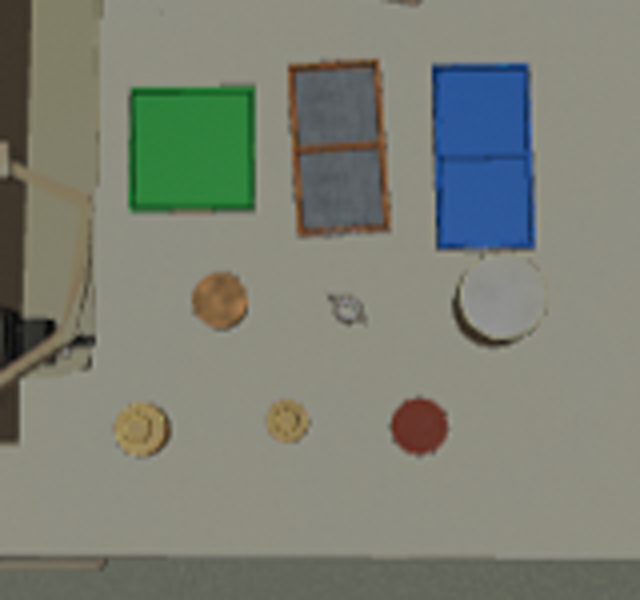

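View pics/scene0z.png

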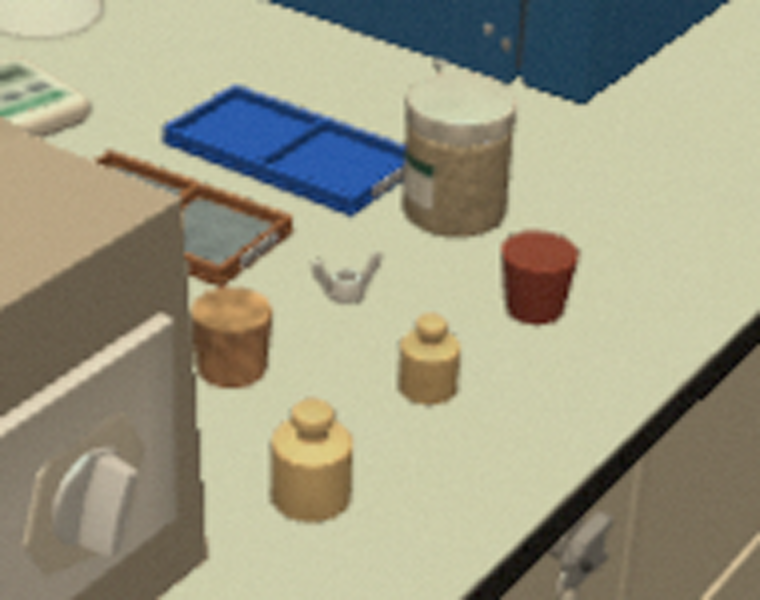

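The pictures show all five pieces, the wing nut and the three trays. In the top view the trays are green at about (299,175), wood (333,178) and blue (367,177). The cork is at (305,215), the nut (337,217), the jar (375,215), the large weight (285,247), the small weight (322,245) and the rubber bung (355,247). Next I turn these pixels into positions.

```bash
cat > h.py <<'E'
import numpy as np, json
from scipy.optimize import least_squares
from scipy.spatial.transform import Rotation as R
from plant import get_state, snapshot, find_in
import cv2
def ray(K,E,uv):
    d=np.linalg.inv(K)@np.array([uv[0],uv[1],1.]); Rm=E[:3,:3]; return -Rm.T@E[:3,3], Rm.T@d
def onplane(K,E,uv,z):
    o,d=ray(np.array(K),np.array(E),uv); return o+d*(z-o[2])/d[2]
def proj(K,E,p):
    c=np.array(E)[:3,:3]@np.array(p)+np.array(E)[:3,3]; u=np.array(K)@c; return u[:2]/u[2]
def snap(c,name,box=None,f=4):
    p=snapshot(c); a=p["color"][:,:,::-1]
    if box: x0,y0,x1,y1=box; a=cv2.resize(a[y0:y1,x0:x1],None,fx=f,fy=f,interpolation=cv2.INTER_CUBIC)
    cv2.imwrite(f'pics/{name}.png',a); return p
def where():
    s=get_state(); r=R.from_quat(s['eef_rot']).as_matrix()
    print('t %.2f pos %s jaw-yaw %.1f tilt %.1f F %s open %.1f q %s'%(s['clock'],np.round(s['tool_pos'],4),np.degrees(np.arctan2(r[1,1],r[0,1])),np.degrees(np.arccos(-r[2,2])),np.round(s['contact_force'],1),s['opening']*88.1,np.round(s['q'],2)))
    return s,r
def go(x,y,z,yaw=None):
    """delta to TCP target in tool axes (mm) and rotvec (deg); yaw=world angle of tool y (deg)"""
    s,r=where(); d=r.T@(np.array([x,y,z])-s['tool_pos'])*1000
    print('shift',np.round(d,1))
    if yaw is not None:
        c,q=np.cos(np.radians(yaw)),np.sin(np.radians(yaw)); Y=np.array([c,q,0]);Z=np.array([0,0,-1.]);T=np.column_stack([np.cross(Y,Z),Y,Z])
        print('turn',np.round(np.degrees(R.from_matrix(r.T@T).as_rotvec()),1))
E
python3 - <<'E'
from h import *
t=snapshot('top');s=snapshot('scene')
np.savez('cal.npz',Kt=t['intrinsics'],Et=t['extrinsics'],Ks=s['intrinsics'],Es=s['extrinsics'])
zt=lambda u,v:(250+(u+.5)/4-.5,140+(v+.5)/4-.5)
P=lambda u,v,z:onplane(t['intrinsics'],t['extrinsics'],zt(u,v),z)
# scene zoom: 250+u/4,150+v/4
for n,u,v,z,su,sv in [('wl',136,428,.042,312,410),('ws',288,420,.034,431,325),('rb',419,427,.03,540,250),('cork',220,300,.03,232,303),('jar',502,299,.06,460,100),('nut',348,309,.01,347,285)]:
    p=P(u,v,z); q=onplane(s['intrinsics'],s['extrinsics'],(250+su/4,150+sv/4),z)
    print(n,np.round(p,4),'scene',np.round(q,4), 'foot scene px zoom',np.round((proj(s['intrinsics'],s['extrinsics'],[p[0],p[1],0])-[250,150])*4), 'top proj in scene',np.round((proj(s['intrinsics'],s['extrinsics'],p)-[250,150])*4))
for n,c in [('green',[(130,88),(255,86),(255,211),(130,211)]),('wood',[(289,65),(378,60),(390,230),(300,236)]),('blue',[(432,66),(528,64),(534,249),(437,249)])]:
    w=np.array([P(*a,.01) for a in c]); ctr=w.mean(0); ax=(w[0]+w[1]-w[2]-w[3])/2
    print(n,np.round(ctr,4),'len',np.linalg.norm(ax),'yaw',np.degrees(np.arctan2(ax[1],ax[0])))
for n,c in [('jar',(450,180)),('blue corners',(350,213))]: print(n,onplane(s['intrinsics'],s['extrinsics'],(250+c[0]/4,150+c[1]/4),.01 if n!='jar' else .03))
# machine edges: handle at px (273,*) 
print('front edge',P(300,560,0), 'shaker handle bot', onplane(t['intrinsics'],t['extrinsics'],(250,247),.39),onplane(t['intrinsics'],t['extrinsics'],(274,130),.15))
E
```

```text
wl [ 0.3853 -0.1795  0.042 ] scene [ 0.3824 -0.1774  0.042 ] foot scene px zoom [306. 496.] top proj in scene [309. 404.]
ws [ 0.3901 -0.2652  0.034 ] scene [ 0.3858 -0.2596  0.034 ] foot scene px zoom [425. 385.] top proj in scene [430. 315.]
rb [ 0.3863 -0.3397  0.03  ] scene [ 0.3846 -0.3398  0.03  ] foot scene px zoom [531. 309.] top proj in scene [536. 249.]
cork [ 0.4595 -0.2254  0.03  ] scene [ 0.4595 -0.2277  0.03  ] foot scene px zoom [228. 367.] top proj in scene [229. 306.]
jar [ 0.4559 -0.385   0.06  ] scene [ 0.4547 -0.3826  0.06  ] foot scene px zoom [453. 213.] top proj in scene [461.  97.]
nut [ 0.4564 -0.2996  0.01  ] scene [ 0.4493 -0.2927  0.01  ] foot scene px zoom [342. 292.] top proj in scene [343. 272.]
green [ 0.5539 -0.2063  0.01  ] len 0.07648296295983986 yaw 0.6750859511926961
wood [ 0.5544 -0.2947  0.01  ] len 0.10509191479826024 yaw 3.591175785346563
blue [ 0.5483 -0.3806  0.01  ] len 0.11259681117423935 yaw 0.6568992173383033
jar [ 0.44633673 -0.36507669  0.03      ]
blue corners [ 0.48314726 -0.34160761  0.01      ]
front edge [ 0.31026296 -0.27110359  0.        ] shaker handle bot [ 0.37212972 -0.18318455  0.39      ] [ 0.62103922 -0.170332    0.15      ]
```

```bash
python3 - <<'E'
from h import *
p=snap('top','top1z',(120,70,300,270),3)
s=snap('scene','scene1z',(0,60,320,360),2)
K,E=p['intrinsics'],p['extrinsics']
K2,E2=s['intrinsics'],s['extrinsics']
print('cams',-np.array(E)[:3,:3].T@np.array(E)[:3,3],-np.array(E2)[:3,:3].T@np.array(E2)[:3,3])
E
```

```text
cams [ 0.35488569 -0.29566036  0.87856142] [0.04303995 0.29187192 0.47025035]
```

View pics/top1z.png

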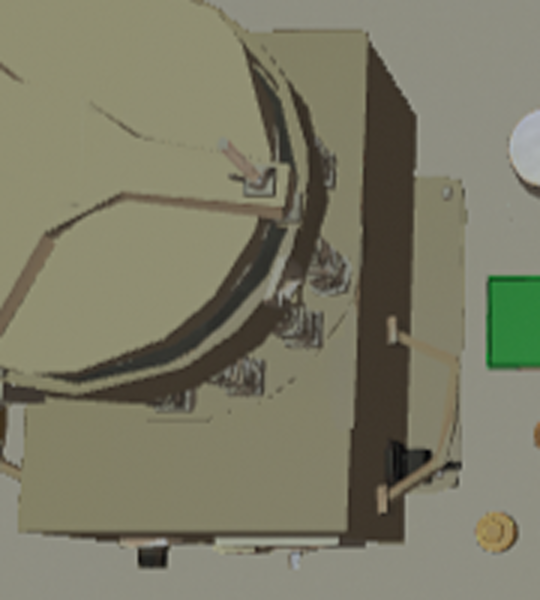

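View pics/scene1z.png

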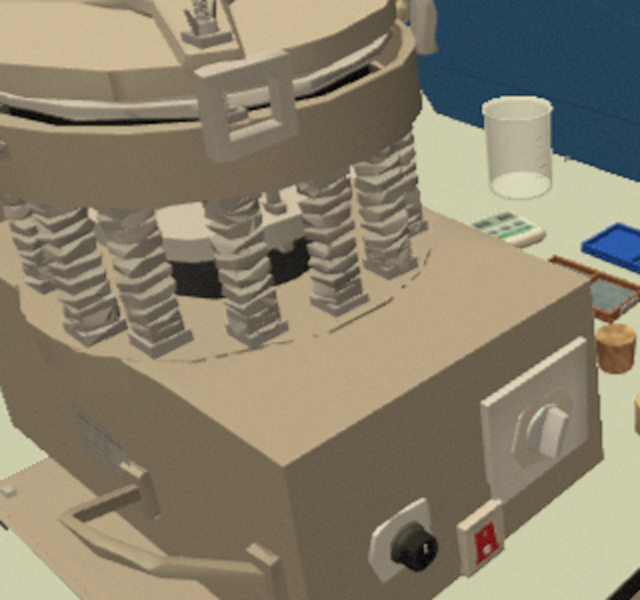

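```bash
python3 - <<'E'
from h import *
c=np.load('cal.npz');K,E=c['Kt'],c['Et']
z=lambda u,v:(120+u/3,70+v/3)
print('foot corner',onplane(K,E,z(403,542),0),'top corner z.15/.2',onplane(K,E,z(347,532),.15),onplane(K,E,z(347,532),.2))
foot=onplane(K,E,z(403,542),0)
for h in (.1,.13,.16,.19): print(h,(proj(K,E,[foot[0],foot[1],h])-[120,70])*3)
for h in (.04,.06,.08,.1): print('handle',h,[onplane(K,E,z(*a),h) for a in((392,330),(460,360),(440,460),(383,500))])
print('sieve edge z.39',onplane(K,E,z(300,200),.33),'plate',onplane(K,E,z(463,330),.005),onplane(K,E,z(463,488),.005))
E
```

```text
foot corner [ 0.3772417  -0.10403255  0.        ] top corner z.15/.2 [ 0.37993867 -0.09944853  0.15      ] [ 0.37821933 -0.11291423  0.2       ]
0.1 [372.25631411 538.33275358]
0.13 [361.45143057 537.04389802]
0.16 [349.75604718 535.6488196 ]
0.19 [337.05534473 534.13382216]
handle 0.04 [array([ 0.53996008, -0.09929145,  0.04      ]), array([ 0.5159588, -0.1529849,  0.04     ]), array([ 0.43836158, -0.13933896,  0.04      ]), array([ 0.4079117 , -0.09651357,  0.04      ])]
handle 0.06 [array([ 0.53554598, -0.10397492,  0.06      ]), array([ 0.51211715, -0.15638777,  0.06      ]), array([ 0.43637065, -0.14306729,  0.06      ]), array([ 0.40664701, -0.10126329,  0.06      ])]
handle 0.08 [array([ 0.53113189, -0.10865839,  0.08      ]), array([ 0.5082755 , -0.15979063,  0.08      ]), array([ 0.43437971, -0.14679561,  0.08      ]), array([ 0.40538232, -0.10601302,  0.08      ])]
handle 0.1 [array([ 0.5267178 , -0.11334186,  0.1       ]), array([ 0.50443384, -0.16319349,  0.1       ]), array([ 0.43238878, -0.15052393,  0.1       ]), array([ 0.40411763, -0.11076274,  0.1       ])]
sieve edge z.39 [ 0.54528134 -0.11689318  0.33      ] plate [ 0.54736607 -0.14892996  0.005     ] [ 0.41956824 -0.15166563  0.005     ]
```

```bash
python3 -m creep '[0,0,-41,0,0,0,0,-20,-41,0,0,0,0,-30,-41,0,0,0,0,-30,-41,0,0,0,0,-30,-41,0,0,0]' 50; python3 -c "
from h import *
go(.42,0,.45,-10)"
```

```text
clock: 1.62
tool_pos: [0.1468, 0.5081, 0.4182]
eef_rot: [0.14, 0.99, -0.008, -0.001]
contact_force: [0.3, 0.8, 0.4]
opening: 0.648
t 1.62 pos [0.1468 0.5081 0.4182] jaw-yaw 73.9 tilt 1.0 F [0.3 0.8 0.4] open 57.1 q [-1.23  0.39 -0.23  1.55  0.09  1.23 -0.18]
shift [-403.2 -413.1  -24.6]
turn [-0.8  0.7 83.9]
```

```bash
python3 -m creep '[-40,-10,-10,0,0,5,-40,-10,-10,0,0,5,-40,-10,-5,0,0,5,-40,-10,0,0,0,5,-40,-10,0,0,0,5]'; python3 -c "
from h import *
go(.42,0,.45,-10)"
```

```text
clock: 2.03
tool_pos: [0.2972, 0.3802, 0.4545]
eef_rot: [0.348, 0.937, 0.003, -0.003]
contact_force: [0.5, 0.6, 0.3]
opening: 0.572
t 2.03 pos [0.2972 0.3802 0.4545] jaw-yaw 49.3 tilt 0.4 F [0.5 0.6 0.3] open 50.4 q [-0.95  0.27 -0.07  1.62  0.01  1.25 -0.16]
shift [-341.2 -208.     1.6]
turn [-0.  -0.4 59.3]
```

```bash
python3 -m creep '[-40,-10,0,0,0,5.5,-40,-10,0,0,0,5.5,-40,-5,0,0,0,5.5,-40,-5,0,0,0,5.5,-40,0,0,0,0,5.5]';python3 -m creep '[-40,0,0,0,0,5.5,-40,0,0,0,0,5.5,-40,0,0,0,0,5.5,-40,0,0,0,0,5.5,-40,0,0,0,0,5.5]'; python3 -c "
from h import *
go(.384,-.1785,.3,-25)"
```

```text
clock: 2.45
tool_pos: [0.399, 0.1987, 0.4544]
eef_rot: [0.571, 0.821, 0.005, -0.003]
contact_force: [0.8, -0.3, -0.3]
opening: 0.57
clock: 2.87
tool_pos: [0.4317, -0.0051, 0.4531]
eef_rot: [0.758, 0.652, 0.006, -0.002]
contact_force: [0.9, -0.5, -0.4]
opening: 0.573
t 2.87 pos [ 0.4317 -0.0051  0.4531] jaw-yaw -8.6 tilt 0.8 F [ 0.9 -0.5 -0.4] open 50.5 q [-0.36  0.19  0.34  1.75 -0.08  1.2  -0.14]
shift [-180.5  -22.   150.7]
turn [ 0.1 -0.8 16.4]
```

```bash
python3 -m creep '[-40,-5,0,0,0,4,-40,-5,0,0,0,4,-40,0,0,0,0,4,-40,0,0,0,0,4,-18,0,0,0,0,0]';python3 -c "
from h import *
go(.384,-.1785,.1,-25)"
```

```text
clock: 3.28
tool_pos: [0.3693, -0.1844, 0.4518]
eef_rot: [0.848, 0.529, 0.007, -0.001]
contact_force: [0.2, -0.2, -0.2]
opening: 0.567
t 3.28 pos [ 0.3693 -0.1844  0.4518] jaw-yaw -26.1 tilt 0.8 F [ 0.2 -0.2 -0.2] open 50.0 q [-0.06  0.17  0.52  1.8  -0.1   1.19  0.04]
shift [  7.2   8.5 351.9]
turn [ 0.3 -0.7 -1.1]
```

```bash
python3 -m creep '[2,2,41,0,0,0,2,2,41,0,0,0,2,2,41,0,0,0,0,2,41,0,0,0,0,0,41,0,0,0]';python3 -c "
from h import *
go(.384,-.1785,.1,-25)"
```

```text
clock: 3.7
tool_pos: [0.3877, -0.1932, 0.2508]
eef_rot: [0.852, 0.523, 0.016, 0.012]
contact_force: [1.4, 0.3, -0.5]
opening: 0.571
t 3.70 pos [ 0.3877 -0.1932  0.2508] jaw-yaw -27.0 tilt 2.3 F [ 1.4  0.3 -0.5] open 50.3 q [ 0.09  0.44  0.4   2.15 -0.34  0.57  0.27]
shift [  9.3 -15.7 150.4]
turn [ 2.2 -0.8 -1.9]
```

```bash
python3 -m creep '[3,-5,35,1,0,-1,3,-5,35,1,0,-1,3,-5,35,0,0,0,0,0,30,0,0,0,0,0,0,0,0,0]';python3 -c "
from h import *
go(.384,-.1785,.012,-25)
snap('scene','s2',(200,120,400,300),3)
snap('top','t2',(220,120,400,290),3)"
```

```text
clock: 4.12
tool_pos: [0.3794, -0.1765, 0.1052]
eef_rot: [0.843, 0.539, 0.005, -0.005]
contact_force: [-0.7, 0.1, -1.0]
opening: 0.57
t 4.12 pos [ 0.3794 -0.1765  0.1052] jaw-yaw -24.8 tilt 0.8 F [-0.7  0.1 -1. ] open 50.2 q [ 0.28  0.72  0.09  2.29 -0.52  0.16  0.43]
shift [-1.2  5.3 93.2]
turn [-0.2 -0.8  0.2]
```

View pics/s2.png

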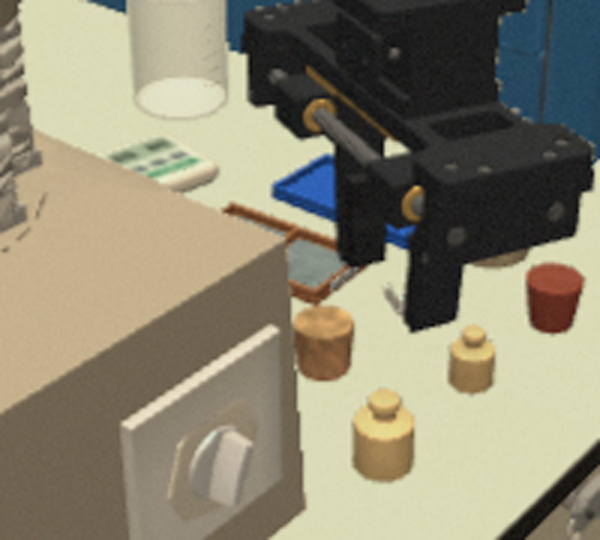

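View pics/t2.png

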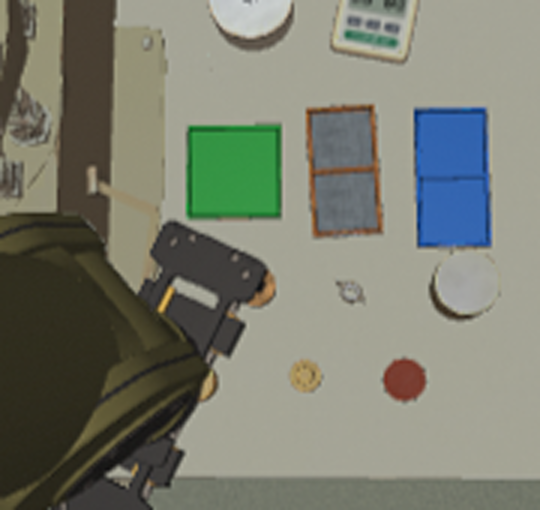

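```bash
python3 -m creep '[0,2,25,0,0,0,0,2,20,0,0,0,0,0,10,0,0,0]';python3 -c "
from h import *
go(.384,-.1785,.012,-25)"
```

```text
clock: 4.47
tool_pos: [0.3904, -0.1812, 0.064]
eef_rot: [0.842, 0.539, 0.009, 0.0]
contact_force: [0.3, -0.2, 0.5]
opening: 0.57
t 4.47 pos [ 0.3904 -0.1812  0.064 ] jaw-yaw -24.8 tilt 1.0 F [ 0.3 -0.2  0.5] open 50.2 q [ 0.32  0.81  0.02  2.28 -0.75  0.05  0.66]
shift [-1.  -7.5 51.9]
turn [ 0.6 -0.8  0.2]
```

```bash
python3 -m creep '[0,-3,0,0,3,0,0,-3,0,0,3,0,0,0,0,0,3,0]';python3 -c "
from h import *
go(.384,-.1785,.012,-25)"
```

```text
clock: 4.72
tool_pos: [0.3926, -0.1768, 0.0692]
eef_rot: [0.835, 0.542, 0.08, -0.038]
contact_force: [-1.3, 0.4, -1.2]
opening: 0.571
t 4.72 pos [ 0.3926 -0.1768  0.0692] jaw-yaw -24.1 tilt 10.2 F [-1.3  0.4 -1.2] open 50.3 q [ 0.56  0.81 -0.18  2.28 -0.85  0.06  0.87]
shift [-15.   -8.5  55.2]
turn [  1.3 -10.1   1. ]
```

```bash
python3 -m creep '[0,-2,-4,3,-4,0,0,-2,-4,3,-4,0,0,-2,0,1,-2,0]';python3 -c "
from h import *
go(.384,-.1785,.012,-25)"
```

```text
clock: 4.97
tool_pos: [0.3804, -0.1967, 0.082]
eef_rot: [0.852, 0.522, -0.007, -0.042]
contact_force: [0.4, -0.0, -0.7]
opening: 0.567
t 4.97 pos [ 0.3804 -0.1967  0.082 ] jaw-yaw -26.9 tilt 4.9 F [ 0.4 -0.  -0.7] open 50.0 q [ 0.24  0.81  0.26  2.21 -0.79  0.31  0.74]
shift [15.5  0.5 70.7]
turn [-4.5 -2.  -2. ]
```

```bash
python3 -m creep '[5,0,12,0,0,0,5,0,12,0,0,0,3,0,10,0,0,0]';python3 -c "
from h import *
go(.384,-.1785,.012,-25)"
```

```text
clock: 5.22
tool_pos: [0.3928, -0.1882, 0.0573]
eef_rot: [0.852, 0.522, -0.002, -0.031]
contact_force: [-0.1, 0.1, 0.1]
opening: 0.568
t 5.22 pos [ 0.3928 -0.1882  0.0573] jaw-yaw -27.0 tilt 3.6 F [-0.1  0.1  0.1] open 50.1 q [ 0.26  0.85  0.17  2.21 -0.85  0.21  0.75]
shift [ 3.4 -9.7 46. ]
turn [-3.2 -1.7 -2. ]
```

```bash
python3 -m creep '[1,-4,8,2,0,0,1,-4,8,2,0,0,1,-2,8,1,0,0]';python3 -c "
from h import *
go(.384,-.1785,.012,-25)"
```

```text
clock: 5.47
tool_pos: [0.3899, -0.1806, 0.0412]
eef_rot: [0.85, 0.523, -0.02, -0.064]
contact_force: [0.3, -0.1, -0.4]
opening: 0.571
t 5.47 pos [ 0.3899 -0.1806  0.0412] jaw-yaw -26.7 tilt 7.7 F [ 0.3 -0.1 -0.4] open 50.3 q [ 0.22  0.9   0.24  2.17 -0.82  0.31  0.72]
shift [-1.8 -2.4 29.7]
turn [-7.4 -2.  -1.8]
```

```bash
python3 -m creep '[-1,-3,11,0,0,0,-1,-3,10,0,0,0,0,-2,5,0,0,0]';python3 -c "
from h import *
go(.384,-.1785,.012,-25)
snap('scene','s3',(200,120,400,300),3)"
```

```text
clock: 5.72
tool_pos: [0.386, -0.1785, 0.0203]
eef_rot: [0.849, 0.525, -0.017, -0.057]
contact_force: [0.2, 0.0, -0.4]
opening: 0.568
t 5.72 pos [ 0.386  -0.1785  0.0203] jaw-yaw -26.5 tilt 6.8 F [ 0.2  0.  -0.4] open 50.1 q [ 0.27  0.93  0.14  2.19 -0.86  0.21  0.76]
shift [-1.2 -0.9  8.4]
turn [-6.6 -1.9 -1.6]
```

View pics/s3.png

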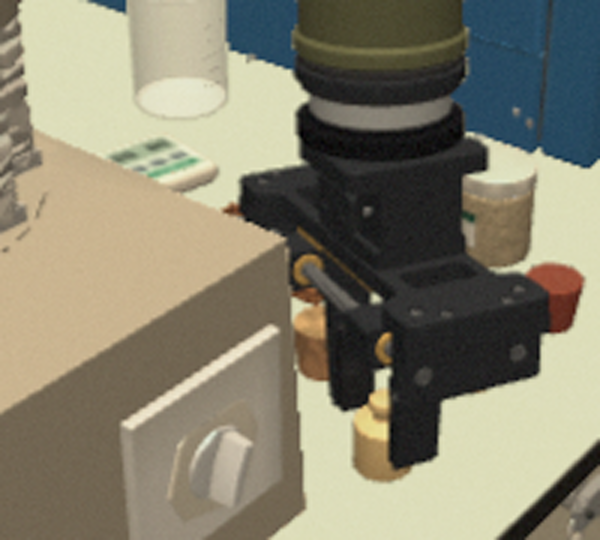

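```bash
python3 -m creep '[-1,-2,5,-1,0,0,-1,-3,5,-1,0,0,0,-2,0,-1,0,0]';python3 -c "
from h import *
go(.383,-.1785,.012,-25)"
```

```text
clock: 6.02
tool_pos: [0.383, -0.1785, 0.0149]
eef_rot: [0.85, 0.526, -0.002, -0.033]
contact_force: [0.9, -7.2, -1.0]
opening: 0.565
t 6.02 pos [ 0.383  -0.1785  0.0149] jaw-yaw -26.5 tilt 3.8 F [ 0.9 -7.2 -1. ] open 49.8 q [ 0.36  0.93 -0.    2.25 -1.    0.04  0.89]
shift [-0.1  0.2  2.9]
turn [-3.4 -1.9 -1.5]
```

```bash
python3 -m creep '[0,0,0,0,0,0]';python3 -c "
from h import *
go(.383,-.1785,.012,-25)
snap('scene','s4',(260,200,360,300),6)"
```

```text
clock: 6.1
tool_pos: [0.3831, -0.1783, 0.0161]
eef_rot: [0.849, 0.527, -0.001, -0.034]
contact_force: [0.1, -0.0, -0.4]
opening: 0.566
t 6.10 pos [ 0.3831 -0.1783  0.0161] jaw-yaw -26.3 tilt 3.9 F [ 0.1 -0.  -0.4] open 49.8 q [ 0.36  0.92 -0.    2.25 -1.    0.04  0.9 ]
shift [-0.3  0.3  4.1]
turn [-3.3 -2.  -1.3]
```

View pics/s4.png

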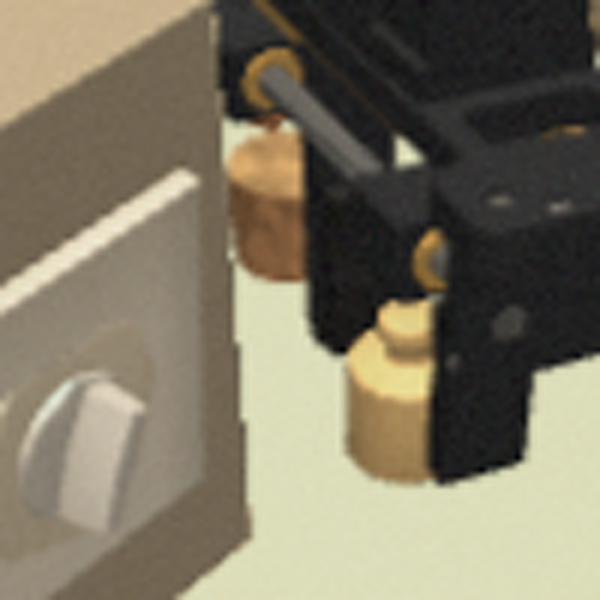

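```bash
python3 -c "
from h import *
c=np.load('cal.npz')
for p in [(.383,-.1783,.016),(.384,-.1785,.029),(.384,-.1785,0)]: print((proj(c['Ks'],c['Es'],p)-[260,200])*6)
"; python3 -m creep '[0,0,0,0,0,0,0,0,0,0,0,0,0,0,0,0,0,0,0,0,0,0,0,0]' 20 20;python3 -c "
from h import *
where()
snap('scene','s5',(260,200,360,300),6)"
```

```text
[405.48784826 398.54979573]
[403.90648907 353.85816157]
[401.24809362 448.05436373]
clock: 6.48
tool_pos: [0.3858, -0.1803, 0.0176]
eef_rot: [0.853, 0.522, -0.001, -0.03]
contact_force: [-1.1, 0.9, -0.4]
opening: 0.335
t 6.48 pos [ 0.3858 -0.1803  0.0176] jaw-yaw -27.0 tilt 3.5 F [-1.1  0.9 -0.4] open 29.5 q [ 0.35  0.92  0.    2.24 -1.    0.05  0.88]
```

View pics/s5.png

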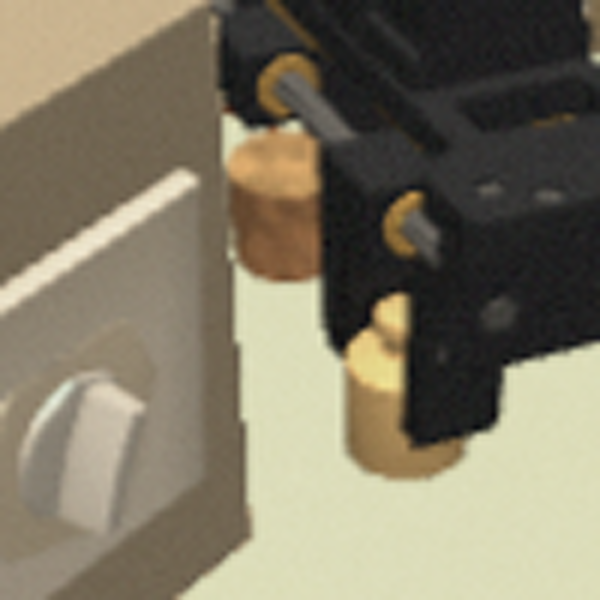

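```bash
python3 -m creep '[0,0,-10,0,0,0,0,0,-20,0,0,0,-3,0,-30,0,0,0,-5,0,-40,0,0,0,-5,0,-40,0,0,0]' 20 30;python3 -c "
from h import *
go(.5798,-.2931,.15,0)
snap('scene','s6',(200,100,400,300),3)"
```

```text
clock: 6.95
tool_pos: [0.3823, -0.1966, 0.1553]
eef_rot: [0.853, 0.521, -0.004, -0.038]
contact_force: [1.5, -0.2, -1.0]
opening: 0.331
t 6.95 pos [ 0.3823 -0.1966  0.1553] jaw-yaw -27.1 tilt 4.3 F [ 1.5 -0.2 -1. ] open 29.2 q [ 0.08  0.7   0.53  2.18 -0.75  0.54  0.72]
shift [  4.4 219.6  -9.5]
turn [ -3.4  -2.8 -27.2]
```

View pics/s6.png

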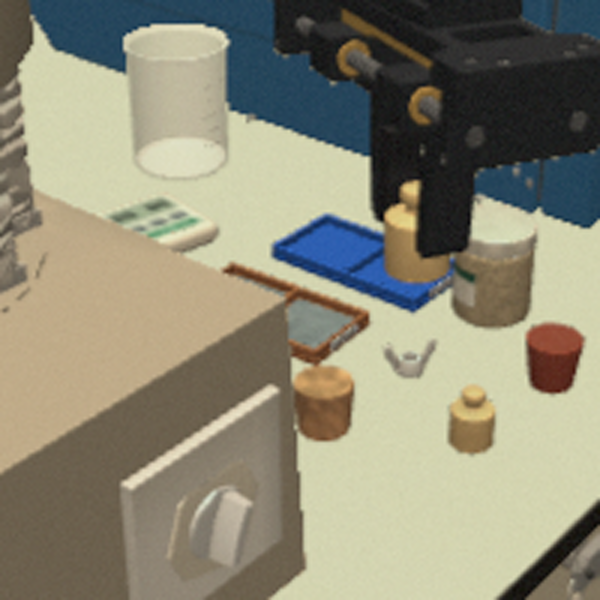

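```bash
python3 -m creep '[0,38,0,0,0,0,1,40,0,0,0,0,1,40,0,0,0,0,1,40,0,0,0,0,1,35,0,0,0,0]';python3 -c "
from h import *
go(.5798,-.2931,.05,-27)"
```

```text
clock: 7.42
tool_pos: [0.5525, -0.2834, 0.1532]
eef_rot: [0.856, 0.516, -0.004, -0.037]
contact_force: [0.8, -0.2, -2.1]
opening: 0.332
t 7.42 pos [ 0.5525 -0.2834  0.1532] jaw-yaw -27.8 tilt 4.2 F [ 0.8 -0.2 -2.1] open 29.2 q [ 0.1   0.91  0.62  1.61 -0.65  0.92  0.51]
shift [  1.   35.6 101.1]
turn [-3.8 -1.8 -0.8]
```

```bash
python3 -m creep '[0,15,15,0,0,0,0,15,30,0,0,0,0,6,30,0,0,0,0,1,20,0,0,0,0,0,0,0,0,0]';python3 -c "
from h import *
go(.5798,-.2931,.021,-27)
snap('scene','s7',(250,130,400,260),5);snap('top','t7',(250,130,400,260),5)"
```

```text
clock: 7.83
tool_pos: [0.5929, -0.2978, 0.0496]
eef_rot: [0.854, 0.519, -0.001, -0.032]
contact_force: [-0.8, 0.4, -2.6]
opening: 0.331
t 7.83 pos [ 0.5929 -0.2978  0.0496] jaw-yaw -27.4 tilt 3.7 F [-0.8  0.4 -2.6] open 29.1 q [ 0.15  1.08  0.55  1.52 -0.73  0.82  0.53]
shift [ -2.8 -12.2  29.3]
turn [-3.2 -1.8 -0.5]
```

View pics/s7.png

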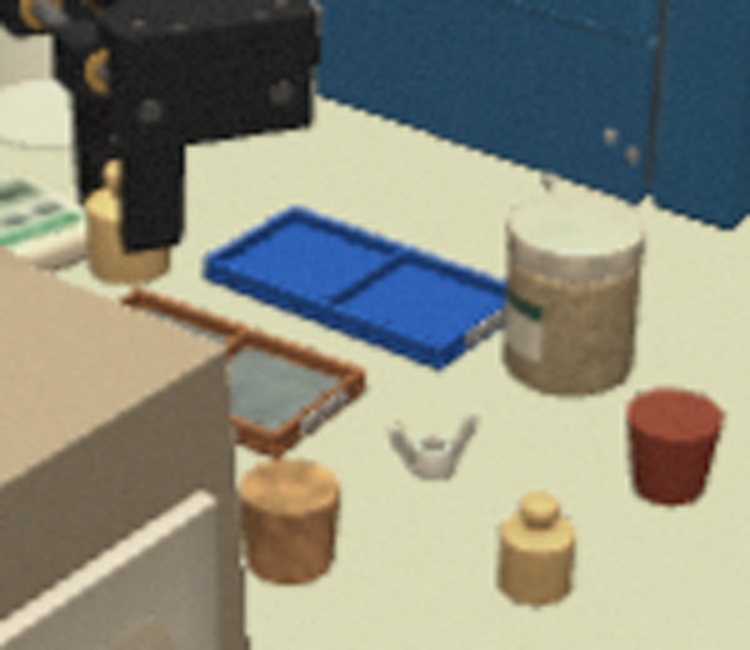

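View pics/t7.png

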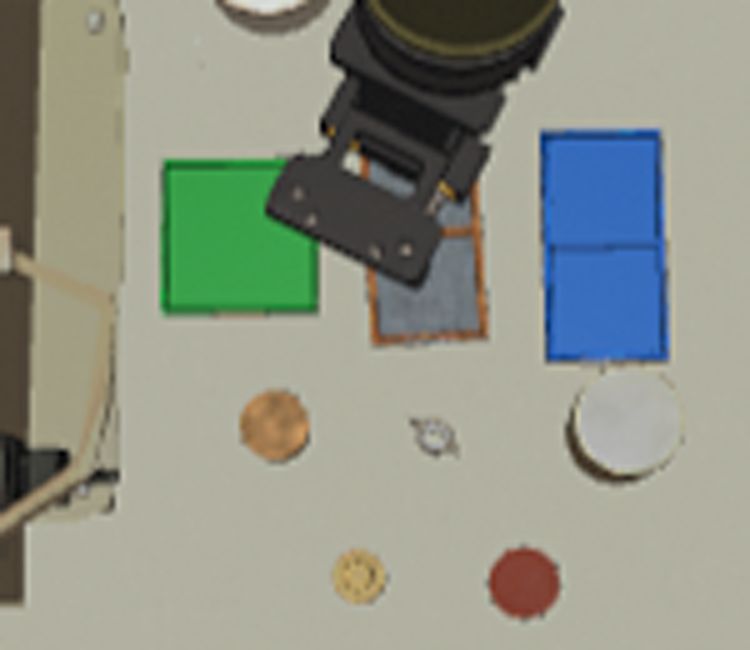

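```bash
python3 -m creep '[-1,-6,0,0,0,0,-2,-6,5,0,0,0,0,0,8,0,0,0,0,0,5,0,0,0,0,0,0,0,0,0]';python3 -c "
from h import *
go(.5798,-.2931,.0215,-27)"
```

```text
clock: 8.35
tool_pos: [0.5815, -0.2975, 0.0414]
eef_rot: [0.855, 0.518, 0.001, -0.026]
contact_force: [-0.2, -0.1, -2.3]
opening: 0.332
t 8.35 pos [ 0.5815 -0.2975  0.0414] jaw-yaw -27.5 tilt 3.0 F [-0.2 -0.1 -2.3] open 29.2 q [ 0.16  1.07  0.53  1.57 -0.75  0.77  0.56]
shift [ 2.5 -2.7 20.1]
turn [-2.5 -1.6 -0.6]
```

```bash
python3 -m creep '[1,-1,8,0,0,0,1,-1,8,0,0,0,1,0,7,0,0,0,0,0,3,0,0,0]';python3 -c "
from h import *
go(.5798,-.2931,.0215,-27)"
```

```text
clock: 8.68
tool_pos: [0.5815, -0.294, 0.0189]
eef_rot: [0.855, 0.518, 0.002, -0.024]
contact_force: [-7.8, 6.8, 42.1]
opening: 0.332
t 8.68 pos [ 0.5815 -0.294   0.0189] jaw-yaw -27.5 tilt 2.8 F [-7.8  6.8 42.1] open 29.3 q [ 0.16  1.1   0.51  1.58 -0.77  0.72  0.58]
shift [ 0.1 -2.  -2.5]
turn [-2.2 -1.7 -0.6]
```

```bash
python3 -m creep '[0,0,-1,0,0,0]';python3 -c "
from h import *
where()"; python3 -m creep '[0,0,0,0,0,0,0,0,0,0,0,0,0,0,0,0,0,0]' 42; python3 -m creep '[0,0,-20,0,0,0,0,0,-40,0,0,0,0,0,-40,0,0,0]';python3 -c "
from h import *
where()
snap('scene','s8',(250,130,400,260),5);snap('top','t8',(250,130,400,260),5)"
```

```text
clock: 8.77
tool_pos: [0.5817, -0.2941, 0.0206]
eef_rot: [0.855, 0.518, 0.002, -0.024]
contact_force: [0.3, 0.3, -1.3]
opening: 0.332
t 8.77 pos [ 0.5817 -0.2941  0.0206] jaw-yaw -27.5 tilt 2.8 F [ 0.3  0.3 -1.3] open 29.2 q [ 0.16  1.1   0.51  1.58 -0.77  0.72  0.58]
clock: 9.02
tool_pos: [0.5825, -0.2942, 0.0203]
eef_rot: [0.855, 0.518, 0.003, -0.023]
contact_force: [0.2, 1.0, -0.6]
opening: 0.474
clock: 9.27
tool_pos: [0.5797, -0.2935, 0.1119]
eef_rot: [0.855, 0.518, -0.001, -0.033]
contact_force: [0.9, -1.2, -0.3]
opening: 0.474
t 9.27 pos [ 0.5797 -0.2935  0.1119] jaw-yaw -27.5 tilt 3.7 F [ 0.9 -1.2 -0.3] open 41.8 q [ 0.13  0.99  0.59  1.55 -0.69  0.89  0.51]
```

View pics/t8.png

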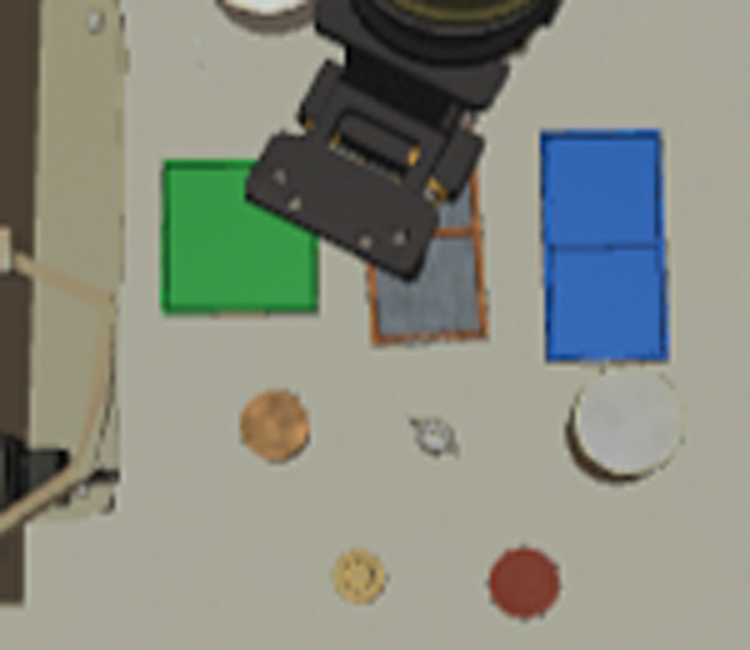

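View pics/s8.png

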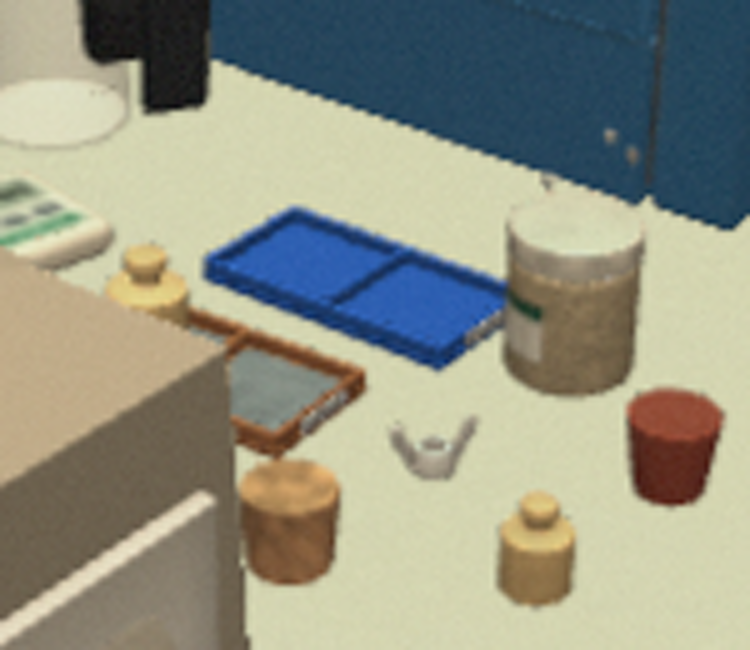

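```bash
python3 -c "
from h import *
go(.387,-.2625,.09,-30)"; python3 -m creep '[0,-35,0,-1,0,1,0,-40,0,-1,0,1,-10,-35,0,0,0,1,-10,-30,0,0,0,0,-10,-20,0,0,0,0]' 46;python3 -c "
from h import *
go(.387,-.2625,.01,-30)"
```

```text
t 9.37 pos [ 0.5836 -0.2975  0.118 ] jaw-yaw -27.5 tilt 3.0 F [ 0.3 -0.5  0.3] open 42.2 q [ 0.13  0.98  0.6   1.54 -0.69  0.89  0.51]
shift [ -60.7 -189.2   34.3]
turn [-2.5 -1.6  2.5]
clock: 9.78
tool_pos: [0.431, -0.2444, 0.1176]
eef_rot: [0.866, 0.5, 0.012, -0.005]
contact_force: [-0.2, -0.1, -0.4]
opening: 0.521
t 9.78 pos [ 0.431  -0.2444  0.1176] jaw-yaw -30.0 tilt 1.4 F [-0.2 -0.1 -0.4] open 45.9 q [ 0.17  0.79  0.46  2.08 -0.84  0.47  0.76]
shift [-40.3 -29.4 106.5]
turn [ 0.2 -1.4  0. ]
```

```bash
python3 -m creep '[-15,-10,0,0,0,0,-14,-10,10,0,0,0,-8,-6,15,0,0,0,-3,-2,15,0,0,0,0,0,5,0,0,0]';python3 -c "
from h import *
go(.387,-.2625,.01,-30)"
```

```text
clock: 10.2
tool_pos: [0.3782, -0.2626, 0.0697]
eef_rot: [0.866, 0.499, 0.009, -0.006]
contact_force: [0.3, -0.4, 0.4]
opening: 0.521
t 10.20 pos [ 0.3782 -0.2626  0.0697] jaw-yaw -30.1 tilt 1.2 F [ 0.3 -0.4  0.4] open 45.9 q [ 0.38  0.83  0.23  2.19 -0.93  0.24  0.93]
shift [ 3.3  7.7 59.8]
turn [-0.2 -1.2 -0.1]
```

```bash
python3 -m creep '[1,2,14,1,0,0,1,2,14,1,0,0,1,1,12,1,0,0,0,0,0,0,0,0]';python3 -c "
from h import *
go(.387,-.2625,.01,-30)"
```

```text
clock: 10.53
tool_pos: [0.3839, -0.261, 0.0264]
eef_rot: [0.866, 0.498, -0.005, -0.031]
contact_force: [0.2, 0.1, 0.2]
opening: 0.52
t 10.53 pos [ 0.3839 -0.261   0.0264] jaw-yaw -30.2 tilt 3.6 F [0.2 0.1 0.2] open 45.8 q [ 0.38  0.93  0.23  2.13 -0.93  0.26  0.92]
shift [-0.1  4.4 16.1]
turn [-3.4 -1.3 -0.2]
```

```bash
python3 -m creep '[0,2,7,-1,0,0,0,2,6,-1,0,0,0,1,2,-1,0,0,0,0,0,0,0,0]';python3 -c "
from h import *
go(.387,-.2625,.01,-30)
snap('scene','s9',(290,180,390,280),6)"
```

```text
clock: 10.87
tool_pos: [0.3898, -0.2629, 0.0105]
eef_rot: [0.866, 0.5, 0.008, -0.006]
contact_force: [-0.4, -0.1, 0.7]
opening: 0.519
t 10.87 pos [ 0.3898 -0.2629  0.0105] jaw-yaw -30.0 tilt 1.2 F [-0.4 -0.1  0.7] open 45.7 q [ 0.48  0.94  0.05  2.16 -0.95  0.08  0.94]
shift [-1.1 -2.6  0.5]
turn [-0.2 -1.2 -0. ]
```

View pics/s9.png

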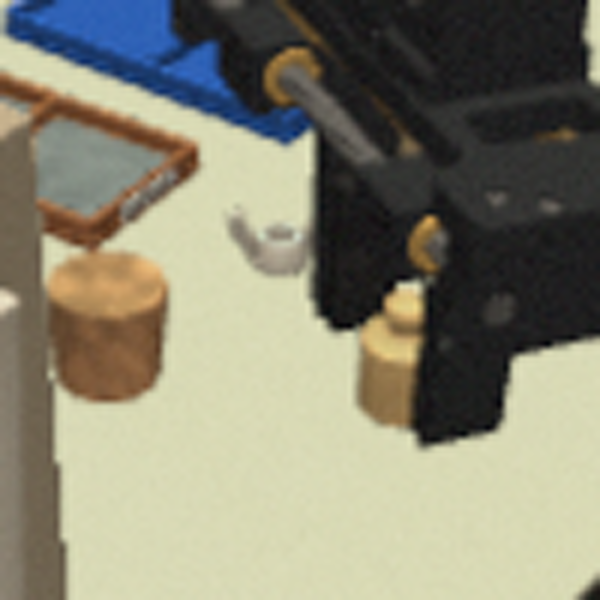

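```bash
python3 -m creep '[0,0,0,0,0,0,0,0,0,0,0,0,0,0,0,0,0,0,0,0,0,0,0,0]' 15 25;python3 -m creep '[0,0,-8,0,0,0,0,0,-25,0,0,0,0,0,-35,0,0,0,0,0,-35,0,0,0]'; python3 -c "
from h import *
go(.5289,-.2963,.09,-60)
snap('scene','s10',(200,100,400,300),3)"
```

```text
clock: 11.25
tool_pos: [0.3912, -0.2633, 0.012]
eef_rot: [0.866, 0.5, 0.008, -0.005]
contact_force: [-0.0, 0.0, -0.4]
opening: 0.266
clock: 11.58
tool_pos: [0.3879, -0.263, 0.1132]
eef_rot: [0.866, 0.5, 0.006, -0.011]
contact_force: [0.5, -1.2, -2.0]
opening: 0.267
t 11.58 pos [ 0.3879 -0.263   0.1132] jaw-yaw -30.0 tilt 1.5 F [ 0.5 -1.2 -2. ] open 23.5 q [ 0.27  0.77  0.4   2.14 -0.82  0.41  0.83]
shift [ 41.2 139.   22.3]
turn [-1.1 -1.1 30. ]
```

View pics/s10.png

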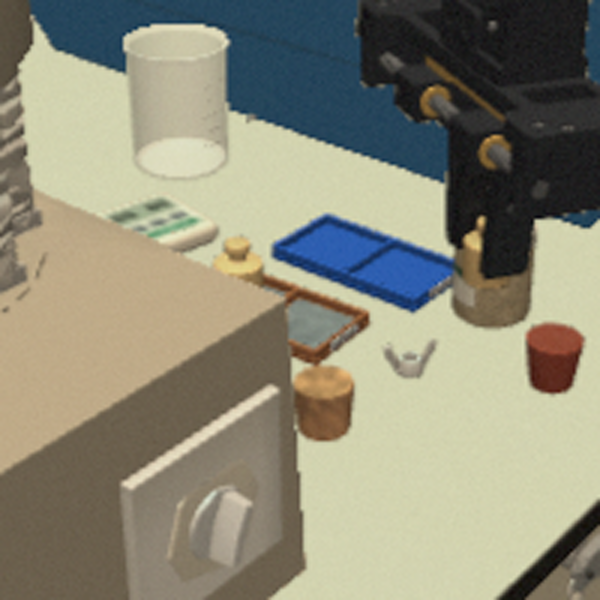

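```bash
python3 -m creep '[10,35,0,0,0,0,10,35,0,0,0,0,10,35,0,0,0,0,8,20,0,0,0,0,0,0,0,0,0,7]'; python3 -m creep '[0,0,0,0,0,7,0,0,0,0,0,7,0,0,0,0,0,7,0,0,0,0,0,0]'; python3 -c "
from h import *
go(.5289,-.2963,.05,-60)"
```

```text
clock: 12.05
tool_pos: [0.5197, -0.2942, 0.1233]
eef_rot: [0.896, 0.445, 0.007, -0.007]
contact_force: [0.3, -0.7, -2.2]
opening: 0.266
clock: 12.38
tool_pos: [0.5231, -0.2915, 0.1215]
eef_rot: [0.963, 0.268, 0.006, -0.008]
contact_force: [-0.3, 0.6, -1.6]
opening: 0.261
t 12.38 pos [ 0.5231 -0.2915  0.1215] jaw-yaw -58.9 tilt 1.2 F [-0.3  0.6 -1.6] open 23.0 q [ 0.08  0.93  0.7   1.77 -0.86  0.78  0.2 ]
shift [ 1.3  8.  71.5]
turn [-0.7 -0.9  1.1]
```

```bash
python3 -m creep '[0,3,20,0,0,0,1,3,30,0,0,0,0,2,25,0,0,0,0,0,5,0,0,0,0,0,0,0,0,0]'; python3 -c "
from h import *
go(.5289,-.2963,.015,-60)"
```

```text
clock: 12.8
tool_pos: [0.53, -0.2953, 0.0392]
eef_rot: [0.961, 0.277, 0.007, -0.008]
contact_force: [0.2, 0.5, -1.1]
opening: 0.267
t 12.80 pos [ 0.53   -0.2953  0.0392] jaw-yaw -57.9 tilt 1.2 F [ 0.2  0.5 -1.1] open 23.5 q [ 0.14  1.04  0.57  1.77 -0.94  0.64  0.28]
shift [-1.9  0.5 24.2]
turn [-0.6 -1.   2.1]
```

```bash
python3 -m creep '[-1,0,8,0,0,0,-1,0,8,0,0,0,0,0,3,0,0,0,0,0,0,0,0,0]'; python3 -c "
from h import *
go(.5289,-.2963,.015,-60)"
```

```text
clock: 13.13
tool_pos: [0.529, -0.2969, 0.0215]
eef_rot: [0.96, 0.279, 0.008, -0.006]
contact_force: [0.3, 1.0, -1.4]
opening: 0.266
t 13.13 pos [ 0.529  -0.2969  0.0215] jaw-yaw -57.6 tilt 1.1 F [ 0.3  1.  -1.4] open 23.4 q [ 0.17  1.06  0.52  1.77 -0.95  0.59  0.29]
shift [ 0.2 -0.5  6.5]
turn [-0.5 -1.   2.3]
```

```bash
python3 -m creep '[0,0,4,0,0,0,0,0,2.5,0,0,0,0,0,0,0,0,0]'; python3 -m creep '[0,0,1.5,0,0,0,0,0,0,0,0,0]'; python3 -m creep '[0,0,1.5,0,0,0,0,0,0,0,0,0]'
```

```text
clock: 13.38
tool_pos: [0.5298, -0.2976, 0.016]
eef_rot: [0.96, 0.279, 0.008, -0.005]
contact_force: [-0.7, -0.1, -0.7]
opening: 0.267
clock: 13.55
tool_pos: [0.5302, -0.2979, 0.0151]
eef_rot: [0.96, 0.279, 0.009, -0.005]
contact_force: [0.3, -0.1, -1.5]
opening: 0.265
clock: 13.72
tool_pos: [0.5305, -0.2982, 0.0153]
eef_rot: [0.96, 0.279, 0.01, -0.005]
contact_force: [-0.8, 0.4, -1.1]
opening: 0.262
```

```bash
python3 -m creep '[-1,0,2.5,0,0,0]'; python3 -m creep '[0,0,0,0,0,0,0,0,0,0,0,0,0,0,0,0,0,0]' 34;  python3 -m creep '[0,0,-15,0,0,0,0,0,-35,0,0,0,0,0,-40,0,0,0]';python3 -c "
from h import *
where()
snap('scene','s11',(250,130,400,260),5);snap('top','t11',(250,130,400,260),5)"
```

```text
clock: 13.8
tool_pos: [0.5307, -0.2985, 0.0146]
eef_rot: [0.96, 0.279, 0.011, -0.005]
contact_force: [-2.6, 7.1, 32.5]
opening: 0.26
clock: 14.05
tool_pos: [0.5317, -0.299, 0.0159]
eef_rot: [0.96, 0.279, 0.012, -0.004]
contact_force: [-0.3, -0.4, 0.1]
opening: 0.385
clock: 14.3
tool_pos: [0.5257, -0.2967, 0.1016]
eef_rot: [0.96, 0.279, 0.007, -0.01]
contact_force: [0.0, -0.7, 0.2]
opening: 0.383
t 14.30 pos [ 0.5257 -0.2967  0.1016] jaw-yaw -57.6 tilt 1.4 F [ 0.  -0.7  0.2] open 33.8 q [ 0.12  0.95  0.62  1.76 -0.83  0.73  0.2 ]
```

View pics/s11.png

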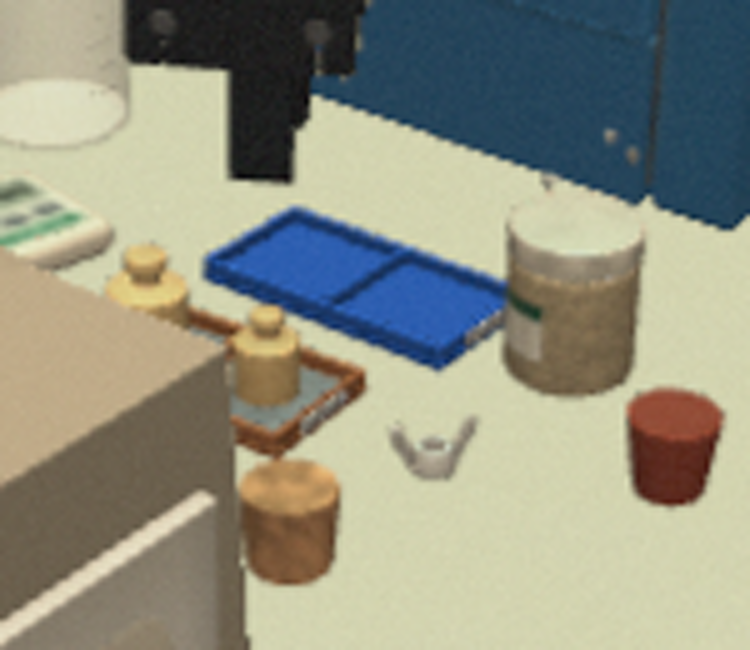

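View pics/t11.png

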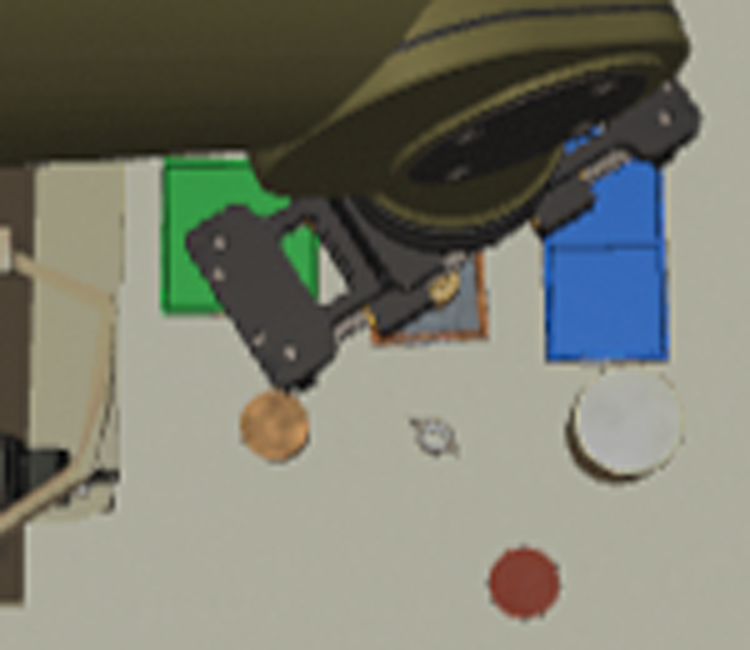

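```bash
python3 -m creep '[0,0,0,0,0,-6,0,0,0,0,0,-6,0,0,0,0,0,-6,0,0,0,0,0,-6,0,0,0,0,0,0]' 48; python3 -c "
from h import *
go(.3855,-.34,.09,-35)"
```

```text
clock: 14.82
tool_pos: [0.5301, -0.302, 0.1125]
eef_rot: [0.877, 0.481, 0.012, 0.002]
contact_force: [-0.2, -0.5, 0.1]
opening: 0.545
t 14.82 pos [ 0.5301 -0.302   0.1125] jaw-yaw -32.5 tilt 1.4 F [-0.2 -0.5  0.1] open 48.0 q [ 0.17  0.9   0.52  1.75 -0.71  0.67  0.53]
shift [-110.2 -101.8   18.8]
turn [ 0.8 -1.1  2.5]
```

```bash
python3 -m creep '[-28,-26,0,0,0,0,-30,-28,0,0,0,0,-26,-25,0,0,0,0,-15,-14,10,0,0,0,0,0,10,0,0,0]'; python3 -c "
from h import *
go(.3855,-.34,.01,-35)"
```

```text
clock: 15.23
tool_pos: [0.3977, -0.3366, 0.0903]
eef_rot: [0.879, 0.477, 0.013, 0.005]
contact_force: [0.2, 0.1, 0.5]
opening: 0.544
t 15.23 pos [ 0.3977 -0.3366  0.0903] jaw-yaw -33.0 tilt 1.6 F [0.2 0.1 0.5] open 47.9 q [ 0.41  0.83  0.36  2.03 -0.79  0.4   0.83]
shift [-10.9 -10.1  79.9]
turn [ 1.2 -1.   2. ]
```

```bash
python3 -m creep '[-4,-4,15,0,0,0,-4,-4,20,0,0,0,-3,-2,18,0,0,0,0,0,10,0,0,0,0,0,0,0,0,0]'; python3 -c "
from h import *
go(.3855,-.34,.011,-35)"
```

```text
clock: 15.65
tool_pos: [0.3802, -0.3432, 0.0249]
eef_rot: [0.885, 0.466, 0.011, 0.006]
contact_force: [-0.6, -0.1, 0.3]
opening: 0.544
t 15.65 pos [ 0.3802 -0.3432  0.0249] jaw-yaw -34.4 tilt 1.4 F [-0.6 -0.1  0.3] open 47.9 q [ 0.54  0.93  0.18  2.06 -0.88  0.21  0.92]
shift [ 5.5  2.3 14. ]
turn [ 1.1 -0.8  0.6]
```

```bash
python3 -m creep '[3,1,7,0,0,0,2,0,6,0,0,0,0,0,1,0,0,0,0,0,0,0,0,0]'; python3 -c "
from h import *
go(.3855,-.34,.011,-35)
snap('scene','s12',(310,160,410,260),6)"
```

```text
clock: 15.98
tool_pos: [0.385, -0.3401, 0.0107]
eef_rot: [0.886, 0.464, 0.01, 0.006]
contact_force: [-0.0, -0.5, -0.4]
opening: 0.544
t 15.98 pos [ 0.385  -0.3401  0.0107] jaw-yaw -34.7 tilt 1.4 F [-0.  -0.5 -0.4] open 48.0 q [ 0.55  0.95  0.15  2.06 -0.89  0.18  0.91]
shift [ 0.4  0.3 -0.3]
turn [ 1.2 -0.7  0.3]
```

View pics/s12.png

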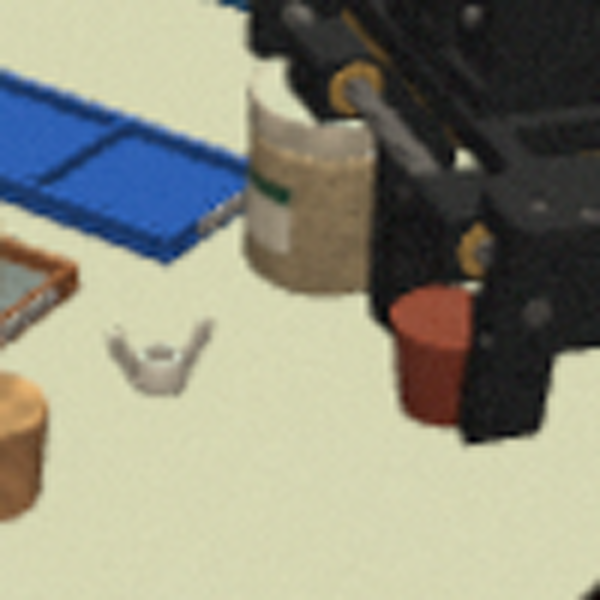

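```bash
python3 -m creep '[0,0,0,0,0,0,0,0,0,0,0,0,0,0,0,0,0,0,0,0,0,0,0,0]' 25 12;python3 -m creep '[0,0,-8,0,0,0,0,0,-30,0,0,0,0,0,-40,0,0,0,0,0,-40,0,0,0]'; python3 -c "
from h import *
go(.5758,-.3803,.1,-35)
snap('scene','s13',(200,100,400,300),3)"
```

```text
clock: 16.37
tool_pos: [0.3861, -0.3404, 0.0121]
eef_rot: [0.886, 0.464, 0.011, 0.008]
contact_force: [0.2, 0.0, 0.1]
opening: 0.366
clock: 16.7
tool_pos: [0.3797, -0.337, 0.1289]
eef_rot: [0.886, 0.463, 0.009, 0.0]
contact_force: [1.0, 0.3, -0.8]
opening: 0.367
t 16.70 pos [ 0.3797 -0.337   0.1289] jaw-yaw -34.8 tilt 1.1 F [ 1.   0.3 -0.8] open 32.4 q [ 0.38  0.77  0.45  2.04 -0.75  0.49  0.79]
shift [ 75.9 185.4  31.9]
turn [ 0.5 -0.9  0.2]
```

View pics/s13.png

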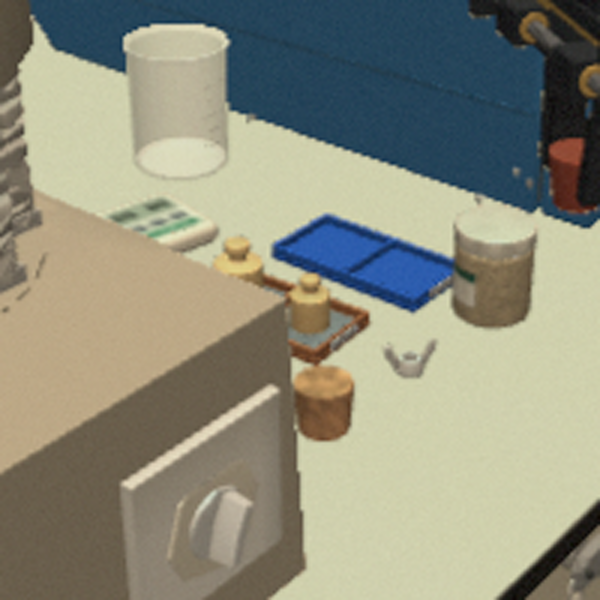

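```bash
python3 -m creep '[15,37,0,0,0,0,15,37,0,0,0,0,15,37,0,0,0,0,15,37,0,0,0,0,10,22,0,0,0,0]'; python3 -m creep '[0,0,5,0,0,0]'; python3 -c "
from h import *
go(.5758,-.3803,.05,-35)
snap('scene','s14',(250,100,400,220),5)"
```

```text
clock: 17.17
tool_pos: [0.5571, -0.3804, 0.1494]
eef_rot: [0.89, 0.457, 0.009, 0.005]
contact_force: [0.7, -0.8, 0.5]
opening: 0.366
clock: 17.25
tool_pos: [0.5635, -0.3802, 0.1458]
eef_rot: [0.888, 0.459, 0.011, 0.008]
contact_force: [0.1, 0.3, -0.1]
opening: 0.369
t 17.25 pos [ 0.5635 -0.3802  0.1458] jaw-yaw -35.3 tilt 1.6 F [ 0.1  0.3 -0.1] open 32.5 q [ 0.24  0.94  0.61  1.52 -0.67  0.87  0.47]
shift [ 5.7  7.8 96.1]
turn [ 1.4 -0.8 -0.3]
```

View pics/s14.png

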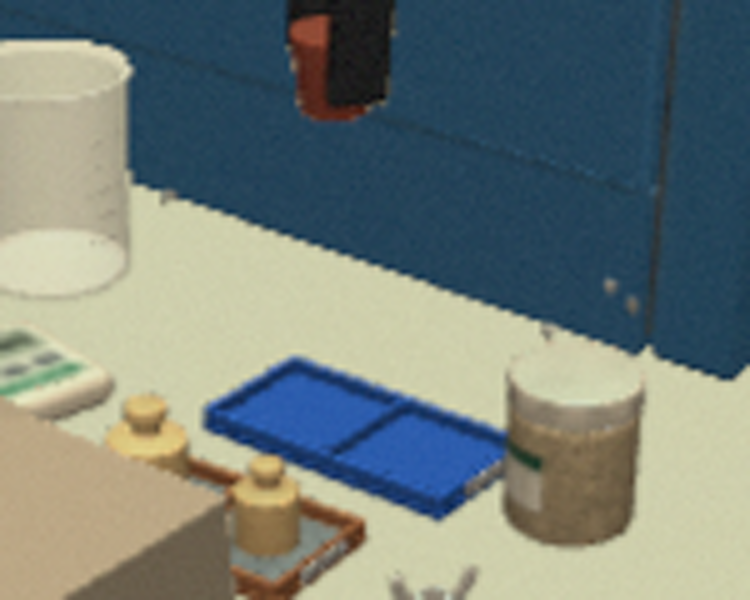

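```bash
python3 -m creep '[3,4,25,0,0,0,2,3,35,0,0,0,1,1,30,0,0,0,0,0,15,0,0,0,0,0,0,0,0,0]'; python3 -c "
from h import *
go(.5758,-.3803,.0145,-35)
snap('scene','s15',(250,100,400,220),5)"
```

```text
clock: 17.72
tool_pos: [0.5668, -0.3795, 0.0387]
eef_rot: [0.89, 0.457, 0.008, 0.005]
contact_force: [0.1, 0.8, -0.9]
opening: 0.369
t 17.72 pos [ 0.5668 -0.3795  0.0387] jaw-yaw -35.7 tilt 1.1 F [ 0.1  0.8 -0.9] open 32.5 q [ 0.27  1.08  0.52  1.54 -0.75  0.72  0.52]
shift [ 4.3  7.4 24.3]
turn [ 0.9 -0.6 -0.7]
```

View pics/s15.png

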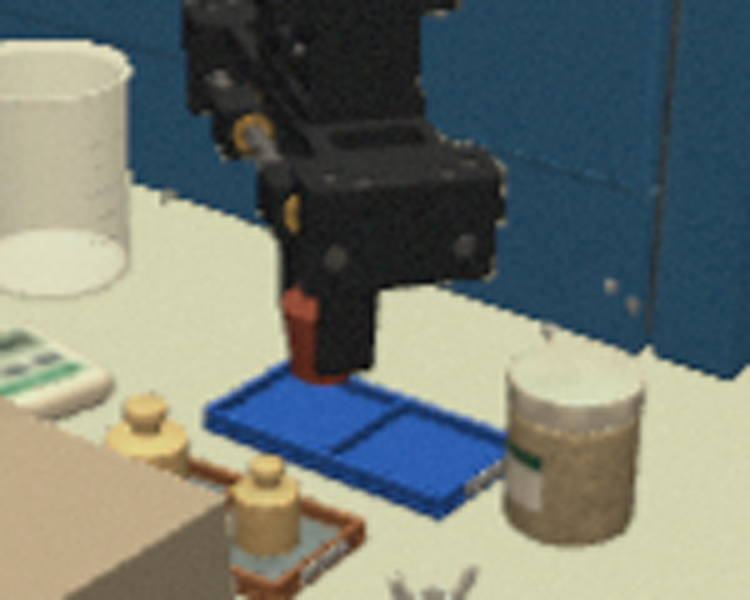

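```bash
python3 -m creep '[2,4,7,0,0,0,2,3,8,0,0,0,1,1,6,0,0,0,0,0,0,0,0,0]'; python3 -c "
from h import *
go(.5758,-.3803,.0145,-35)"
```

```text
clock: 18.1
tool_pos: [0.578, -0.3838, 0.0234]
eef_rot: [0.89, 0.456, 0.009, 0.009]
contact_force: [0.1, 0.9, -0.7]
opening: 0.364
t 18.10 pos [ 0.578  -0.3838  0.0234] jaw-yaw -35.8 tilt 1.5 F [ 0.1  0.9 -0.7] open 32.0 q [ 0.28  1.11  0.52  1.5  -0.76  0.71  0.51]
shift [ 1.5 -4.   8.8]
turn [ 1.4 -0.5 -0.8]
```

```bash
python3 -m creep '[1,-3,4,0,0,0,0,-1,4,0,0,0,0,0,1,0,0,0]'; python3 -m creep '[0,0,1.5,0,0,0]';python3 -c "
from h import *
go(.5758,-.3803,.0145,-35)
snap('scene','s16',(270,140,370,220),6)"
```

```text
clock: 18.35
tool_pos: [0.5765, -0.3813, 0.0154]
eef_rot: [0.89, 0.456, 0.01, 0.01]
contact_force: [-0.7, 0.3, 0.1]
opening: 0.367
clock: 18.43
tool_pos: [0.5767, -0.3815, 0.0145]
eef_rot: [0.89, 0.456, 0.01, 0.01]
contact_force: [-2.2, 4.5, 16.6]
opening: 0.367
t 18.43 pos [ 0.5767 -0.3815  0.0145] jaw-yaw -35.8 tilt 1.7 F [-2.2  4.5 16.6] open 32.4 q [ 0.28  1.12  0.5   1.52 -0.77  0.68  0.52]
shift [ 0.4 -1.4 -0. ]
turn [ 1.6 -0.5 -0.8]
```

View pics/s16.png

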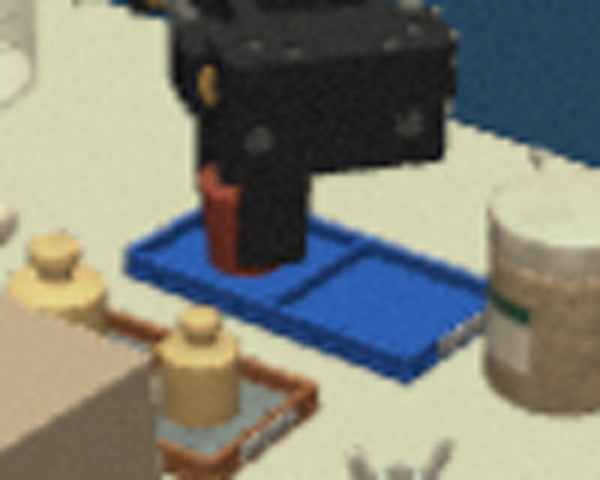

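Contact with the floor felt (16 N). I'll release and rise.

```bash
python3 -m creep '[0,0,0,0,0,0,0,0,0,0,0,0,0,0,0,0,0,0]' 46;  python3 -m creep '[0,0,-15,0,0,0,0,0,-35,0,0,0,0,0,-40,0,0,0,0,0,-20,0,0,0]';python3 -c "
from h import *
go(.458,-.2265,.09,0)
snap('scene','s17',(250,130,400,260),5)"
```

```text
clock: 18.73
tool_pos: [0.5769, -0.3818, 0.0155]
eef_rot: [0.89, 0.456, 0.01, 0.011]
contact_force: [0.4, 0.7, 0.2]
opening: 0.519
clock: 19.07
tool_pos: [0.5703, -0.3783, 0.1249]
eef_rot: [0.89, 0.455, 0.008, 0.005]
contact_force: [0.5, -0.4, 1.0]
opening: 0.523
t 19.07 pos [ 0.5703 -0.3783  0.1249] jaw-yaw -35.8 tilt 1.1 F [ 0.5 -0.4  1. ] open 46.1 q [ 0.23  0.98  0.6   1.5  -0.68  0.86  0.45]
shift [  57.  -180.5   32.5]
turn [  1.1  -0.2 -35.8]
```

View pics/s17.png

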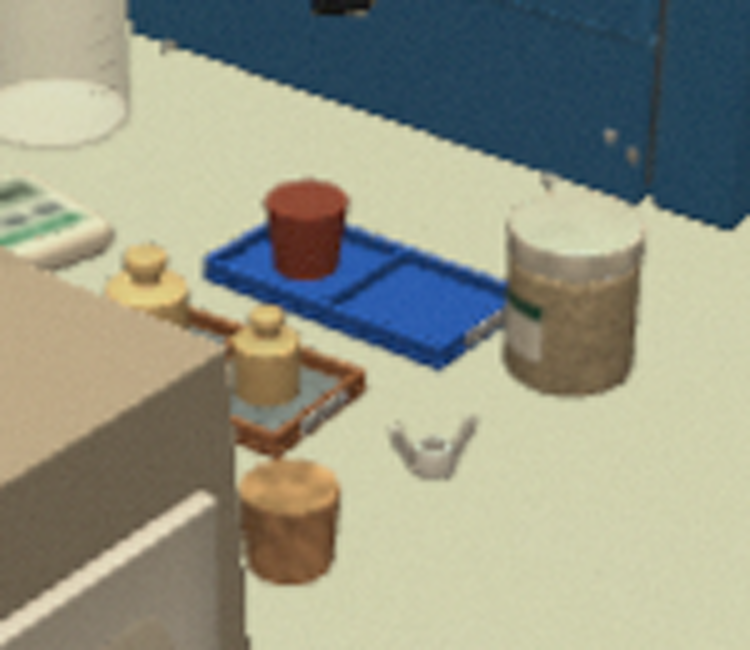

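```bash
python3 -m creep '[10,-38,0,0,0,0,12,-38,0,0,0,0,12,-38,0,0,0,0,12,-36,0,0,0,0,8,-15,0,0,0,-4]'; python3 -m creep '[0,0,0,0,0,-4,0,0,0,0,0,-4,0,0,5,0,0,-3,0,0,5,0,0,0]'; python3 -c "
from h import *
go(.459,-.2265,.05,-20)"
```

```text
clock: 19.53
tool_pos: [0.4692, -0.2434, 0.1312]
eef_rot: [0.874, 0.486, 0.01, 0.018]
contact_force: [-0.0, 1.1, 0.1]
opening: 0.523
clock: 19.87
tool_pos: [0.4668, -0.2369, 0.1249]
eef_rot: [0.819, 0.573, 0.01, 0.017]
contact_force: [-0.4, 0.3, -0.6]
opening: 0.522
t 19.87 pos [ 0.4668 -0.2369  0.1249] jaw-yaw -20.0 tilt 2.3 F [-0.4  0.3 -0.6] open 46.0 q [ 0.13  0.77  0.42  2.03 -0.72  0.44  0.75]
shift [  7.3 -13.8  74.4]
turn [2.3 0.2 0. ]
```

```bash
python3 -m creep '[3,-6,20,1,0,0,2,-5,25,1,0,0,1,-2,20,0,0,0,0,0,10,0,0,0,0,0,0,0,0,0]'; python3 -c "
from h import *
go(.459,-.2265,.011,-20)"
```

```text
clock: 20.28
tool_pos: [0.4604, -0.2298, 0.0489]
eef_rot: [0.822, 0.57, 0.002, 0.006]
contact_force: [0.4, -0.9, 0.1]
opening: 0.524
t 20.28 pos [ 0.4604 -0.2298  0.0489] jaw-yaw -20.5 tilt 0.7 F [ 0.4 -0.9  0.1] open 46.2 q [ 0.21  0.9   0.27  2.05 -0.81  0.29  0.81]
shift [ 2.7 -2.9 37.9]
turn [ 0.7  0.2 -0.5]
```

```bash
python3 -m creep '[1,-2,15,0,0,0,1,-1,15,0,0,0,0,0,5,0,0,0,0,0,0,0,0,0]'; python3 -c "
from h import *
go(.459,-.2265,.011,-20)
snap('scene','s18',(260,160,360,260),6)"
```

```text
clock: 20.62
tool_pos: [0.4601, -0.2296, 0.0146]
eef_rot: [0.824, 0.567, 0.002, 0.008]
contact_force: [-0.5, 0.5, -0.9]
opening: 0.52
t 20.62 pos [ 0.4601 -0.2296  0.0146] jaw-yaw -20.9 tilt 1.0 F [-0.5  0.5 -0.9] open 45.9 q [ 0.26  0.95  0.18  2.06 -0.85  0.19  0.84]
shift [ 2.5 -2.2  3.6]
turn [ 0.9  0.4 -0.9]
```

View pics/s18.png

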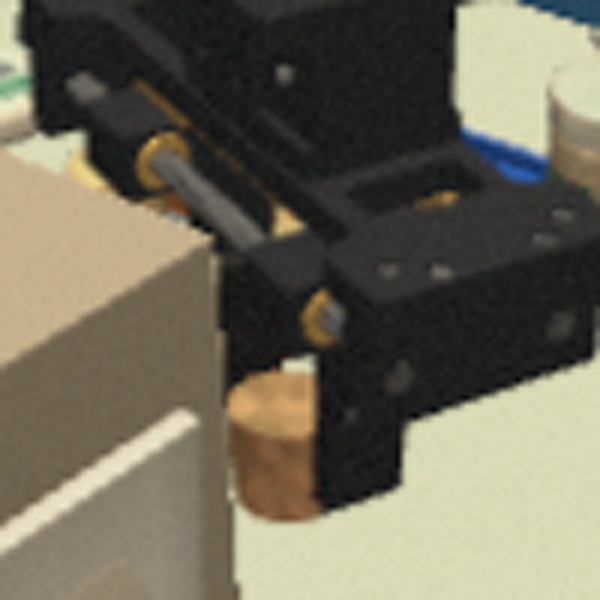

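```bash
python3 -m creep '[2.5,-2,3.5,0,0,0,0,0,0,0,0,0]'; python3 -m creep '[0,0,0,0,0,0,0,0,0,0,0,0,0,0,0,0,0,0,0,0,0,0,0,0]' 25 12;python3 -m creep '[0,0,-8,0,0,0,0,0,-30,0,0,0,0,0,-40,0,0,0,0,0,-40,0,0,0]'; python3 -c "
from h import *
go(.5208,-.3809,.1,-35)
snap('scene','s19',(200,100,400,300),3)"
```

```text
clock: 20.83
tool_pos: [0.4601, -0.2274, 0.0128]
eef_rot: [0.824, 0.567, 0.002, 0.01]
contact_force: [-0.3, 0.8, -0.2]
opening: 0.524
clock: 21.17
tool_pos: [0.4612, -0.2277, 0.0146]
eef_rot: [0.824, 0.567, 0.003, 0.011]
contact_force: [-0.6, 0.2, 0.4]
opening: 0.357
clock: 21.5
tool_pos: [0.4552, -0.224, 0.1314]
eef_rot: [0.824, 0.566, 0.001, 0.004]
contact_force: [0.4, -0.1, -0.3]
opening: 0.364
t 21.50 pos [ 0.4552 -0.224   0.1314] jaw-yaw -21.1 tilt 0.5 F [ 0.4 -0.1 -0.3] open 32.1 q [ 0.09  0.77  0.47  2.04 -0.72  0.49  0.73]
shift [-122.8  117.4   32.8]
turn [ 0.5  0.2 13.9]
```

View pics/s19.png

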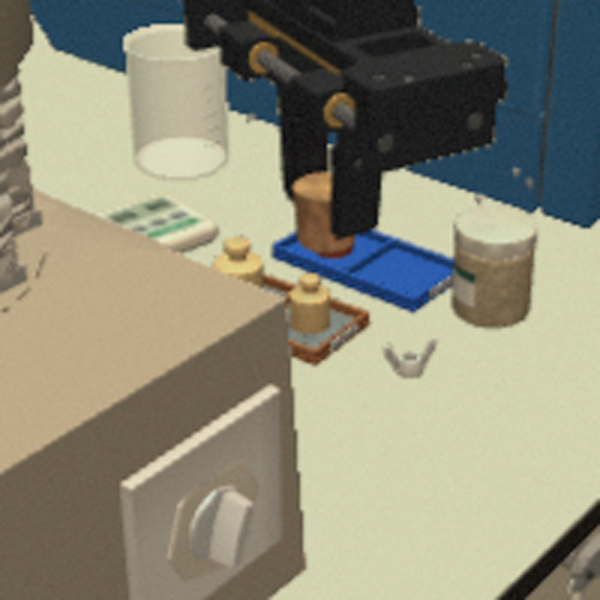

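```bash
python3 -m creep '[-28,24,0,0,0,0,-28,26,0,0,0,0,-28,27,0,0,0,0,-25,25,0,0,0,0,-8,8,0,0,0,5]'; python3 -m creep '[0,0,5,0,0,5,0,0,10,0,0,5,0,0,10,0,0,4,0,0,0,0,0,0]'; python3 -c "
from h import *
go(.5208,-.3809,.05,-40)"
```

```text
clock: 21.97
tool_pos: [0.5204, -0.3739, 0.149]
eef_rot: [0.847, 0.532, 0.005, 0.009]
contact_force: [0.4, -0.8, 0.4]
opening: 0.356
clock: 22.3
tool_pos: [0.5218, -0.3804, 0.1267]
eef_rot: [0.909, 0.417, 0.007, 0.012]
contact_force: [0.4, 0.8, -0.6]
opening: 0.357
t 22.30 pos [ 0.5218 -0.3804  0.1267] jaw-yaw -40.7 tilt 1.6 F [ 0.4  0.8 -0.6] open 31.4 q [ 0.24  0.94  0.62  1.65 -0.73  0.77  0.49]
shift [-1.2 -2.5 76.7]
turn [ 1.6 -0.1 -0.7]
```

```bash
python3 -m creep '[0,-1,25,0,0,0,0,-1,30,0,0,0,0,0,22,0,0,0,0,0,8,0,0,0,0,0,0,0,0,0]'; python3 -c "
from h import *
go(.5208,-.3809,.017,-40)"
```

```text
clock: 22.72
tool_pos: [0.5238, -0.3808, 0.0437]
eef_rot: [0.907, 0.421, 0.008, 0.014]
contact_force: [-0.2, 0.8, 0.3]
opening: 0.358
t 22.72 pos [ 0.5238 -0.3808  0.0437] jaw-yaw -40.2 tilt 1.8 F [-0.2  0.8  0.3] open 31.5 q [ 0.29  1.04  0.52  1.67 -0.81  0.63  0.56]
shift [-2.1 -3.1 26.7]
turn [ 1.8 -0.1 -0.2]
```

```bash
python3 -m creep '[-1,-2,8,0,0,0,-1,-1,8,0,0,0,0,0,6,0,0,0,0,0,0,0,0,0]'; python3 -c "
from h import *
go(.5208,-.3809,.017,-40)"
```

```text
clock: 23.05
tool_pos: [0.522, -0.382, 0.024]
eef_rot: [0.906, 0.423, 0.009, 0.016]
contact_force: [-0.1, -0.0, -0.1]
opening: 0.353
t 23.05 pos [ 0.522 -0.382  0.024] jaw-yaw -40.0 tilt 2.1 F [-0.1 -0.  -0.1] open 31.1 q [ 0.3   1.06  0.49  1.68 -0.84  0.58  0.59]
shift [ 0.1 -1.9  6.9]
turn [ 2.1 -0.1  0. ]
```

```bash
python3 -m creep '[0,-2,5,0.7,0,0,0,0,3,0.7,0,0,0,0,0,0,0,0]'; python3 -m creep '[0,0,1.5,0,0,0]'; python3 -m creep '[0,0,1.5,0,0,0]'
```

```text
clock: 23.3
tool_pos: [0.5207, -0.381, 0.0171]
eef_rot: [0.906, 0.423, 0.004, 0.004]
contact_force: [-0.8, 0.3, 2.1]
opening: 0.356
clock: 23.38
tool_pos: [0.5206, -0.3808, 0.0166]
eef_rot: [0.906, 0.423, 0.004, 0.003]
contact_force: [-4.5, 4.7, 16.4]
opening: 0.36
clock: 23.47
tool_pos: [0.5206, -0.3807, 0.0166]
eef_rot: [0.906, 0.423, 0.004, 0.003]
contact_force: [-3.2, 4.0, 15.0]
opening: 0.359
```

```bash
python3 -m creep '[0,0,0,0,0,0,0,0,0,0,0,0,0,0,0,0,0,0]' 44;  python3 -m creep '[0,0,-15,0,0,0,0,0,-35,0,0,0,0,0,-40,0,0,0,0,0,-40,0,0,0]';python3 -c "
from h import *
go(.455,-.384,.12,-40)
snap('scene','s20',(250,130,400,260),5)
snap('top','t20',(250,130,400,260),5)"
```

```text
clock: 23.72
tool_pos: [0.5214, -0.3816, 0.0177]
eef_rot: [0.906, 0.423, 0.004, 0.004]
contact_force: [0.2, 0.0, -0.0]
opening: 0.5
clock: 24.05
tool_pos: [0.5163, -0.3771, 0.1444]
eef_rot: [0.906, 0.423, 0.0, -0.005]
contact_force: [1.2, -0.7, -0.2]
opening: 0.495
t 24.05 pos [ 0.5163 -0.3771  0.1444] jaw-yaw -40.0 tilt 0.5 F [ 1.2 -0.7 -0.2] open 43.6 q [ 0.24  0.92  0.64  1.62 -0.69  0.85  0.47]
shift [-44.8 -42.3  24.6]
turn [-0.5 -0.2  0. ]
```

View pics/s20.png

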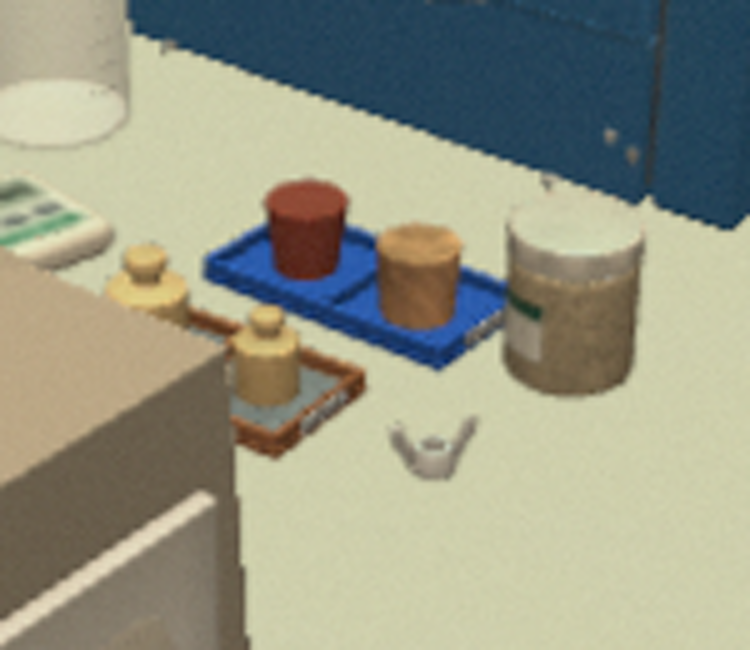

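View pics/t20.png

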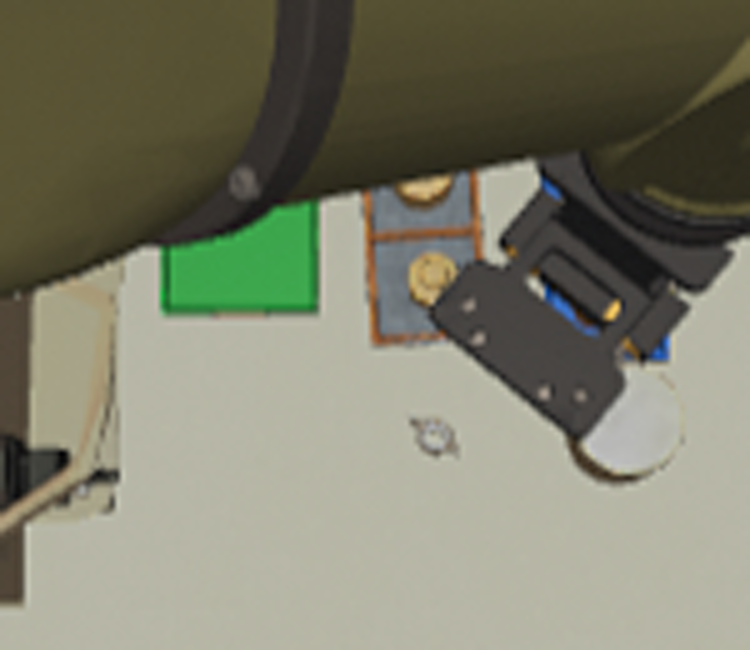

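```bash
python3 -m creep '[-14,-12,0,0,0,-0.5,-16,-16,0,0,0,-0.5,-10,-10,5,0,0,0,0,0,5,0,0,0,0,0,0,0,0,0]' 66; python3 -c "
from h import *
go(.455,-.384,.085,-39)"
```

```text
clock: 24.57
tool_pos: [0.4664, -0.3893, 0.1451]
eef_rot: [0.902, 0.432, 0.005, 0.007]
contact_force: [0.7, 0.6, -0.8]
opening: 0.753
t 24.57 pos [ 0.4664 -0.3893  0.1451] jaw-yaw -38.8 tilt 1.0 F [ 0.7  0.6 -0.8] open 66.3 q [ 0.3   0.87  0.61  1.74 -0.71  0.74  0.6 ]
shift [ -3.2 -13.2  59.9]
turn [ 1.  -0.2  0.2]
```

```bash
python3 -m creep '[-1,-6,15,0,0,0,-1,-5,25,0,0,0,0,-2,15,0,0,0,0,0,0,0,0,0]'; python3 -c "
from h import *
go(.455,-.384,.025,-39)
snap('scene','s21',(310,130,410,230),6)"
```

```text
clock: 24.9
tool_pos: [0.4611, -0.3835, 0.089]
eef_rot: [0.901, 0.434, 0.007, 0.009]
contact_force: [0.4, 0.1, -0.5]
opening: 0.748
t 24.90 pos [ 0.4611 -0.3835  0.089 ] jaw-yaw -38.6 tilt 1.3 F [ 0.4  0.1 -0.5] open 65.9 q [ 0.34  0.93  0.52  1.8  -0.78  0.61  0.67]
shift [-4.6 -5.9 63.9]
turn [ 1.3 -0.3  0.4]
```

View pics/s21.png

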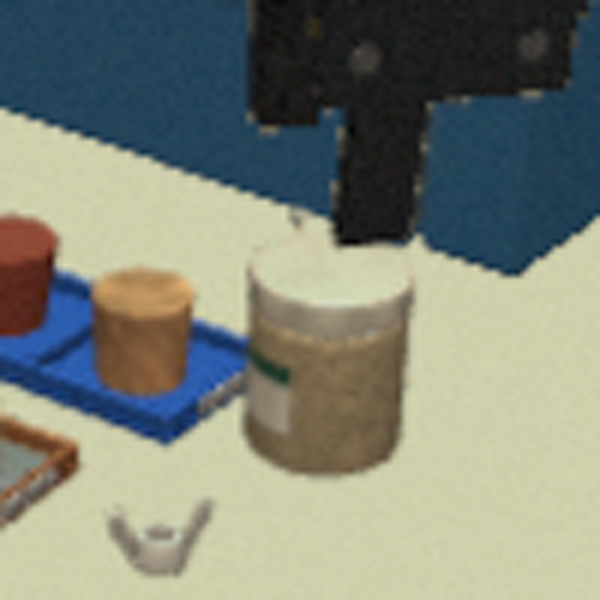

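```bash
python3 -m creep '[-3,-4,2,0,0,0,-1,-2,3,0,0,0,0,0,0,0,0,0]'; python3 -c "
from h import *
go(.455,-.384,.025,-39)"
```

```text
clock: 25.2
tool_pos: [0.4568, -0.3843, 0.0862]
eef_rot: [0.9, 0.435, 0.008, 0.011]
contact_force: [0.3, -0.6, 0.4]
opening: 0.752
t 25.20 pos [ 0.4568 -0.3843  0.0862] jaw-yaw -38.5 tilt 1.6 F [ 0.3 -0.6  0.4] open 66.3 q [ 0.35  0.93  0.51  1.82 -0.79  0.59  0.69]
shift [-1.2 -3.3 61.1]
turn [ 1.6 -0.3  0.6]
```

```bash
python3 -m creep '[-1,-2,12,0.7,0,0,0,-1,15,0.7,0,0,0,0,15,0,0,0,0,0,8,0,0,0,0,0,0,0,0,0]'; python3 -c "
from h import *
go(.455,-.384,.025,-39)
snap('scene','s22',(310,130,410,230),6)"
```

```text
clock: 25.62
tool_pos: [0.456, -0.3846, 0.0332]
eef_rot: [0.9, 0.435, 0.003, 0.001]
contact_force: [-0.7, 0.1, -0.2]
opening: 0.748
t 25.62 pos [ 0.456  -0.3846  0.0332] jaw-yaw -38.4 tilt 0.4 F [-0.7  0.1 -0.2] open 65.9 q [ 0.38  1.01  0.45  1.8  -0.83  0.53  0.72]
shift [-0.2 -1.2  8.2]
turn [ 0.3 -0.3  0.6]
```

View pics/s22.png

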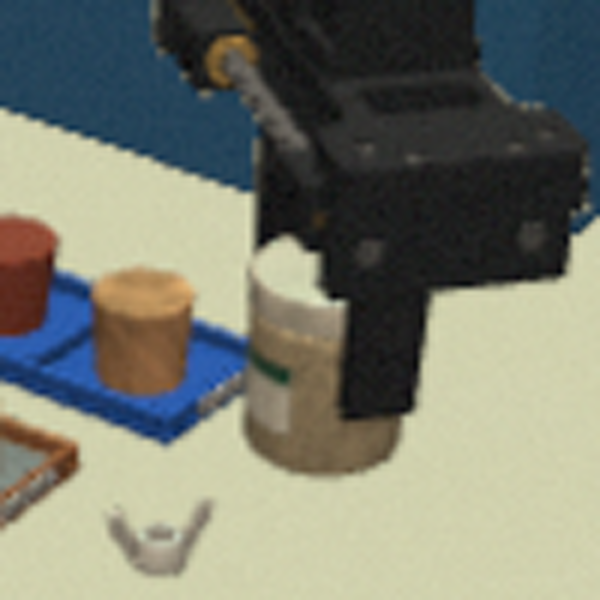

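```bash
python3 -m creep '[0,-1,7,0,0,0,0,0,5,0,0,0,0,0,0,0,0,0]'; python3 -m creep '[0,0,0,0,0,0,0,0,0,0,0,0,0,0,0,0,0,0,0,0,0,0,0,0]' 40 20; python3 -c "
from h import *
where()"; python3 -m creep '[0,0,-8,0,0,0,0,0,-25,0,0,0,0,0,-40,0,0,0,0,0,-40,0,0,0,0,0,-40,0,0,0]'; python3 -c "
from h import *
go(.554,-.2085,.15,10)
snap('scene','s23',(200,50,440,250),3)"
```

```text
clock: 25.92
tool_pos: [0.4555, -0.3846, 0.0211]
eef_rot: [0.9, 0.435, 0.003, 0.002]
contact_force: [-0.2, 0.4, -0.3]
opening: 0.747
clock: 26.25
tool_pos: [0.4561, -0.3853, 0.0219]
eef_rot: [0.9, 0.435, 0.004, 0.002]
contact_force: [-0.6, 0.4, -1.3]
opening: 0.537
t 26.25 pos [ 0.4561 -0.3853  0.0219] jaw-yaw -38.4 tilt 0.5 F [-0.6  0.4 -1.3] open 47.3 q [ 0.39  1.02  0.43  1.8  -0.85  0.5   0.73]
clock: 26.67
tool_pos: [0.4506, -0.38, 0.1735]
eef_rot: [0.901, 0.434, 0.001, -0.007]
contact_force: [1.3, -0.8, -1.8]
opening: 0.541
t 26.67 pos [ 0.4506 -0.38    0.1735] jaw-yaw -38.5 tilt 0.8 F [ 1.3 -0.8 -1.8] open 47.6 q [ 0.28  0.83  0.65  1.75 -0.67  0.81  0.58]
shift [198.4 -25.6  25.3]
turn [ -0.5  -0.7 -48.5]
```

View pics/s23.png

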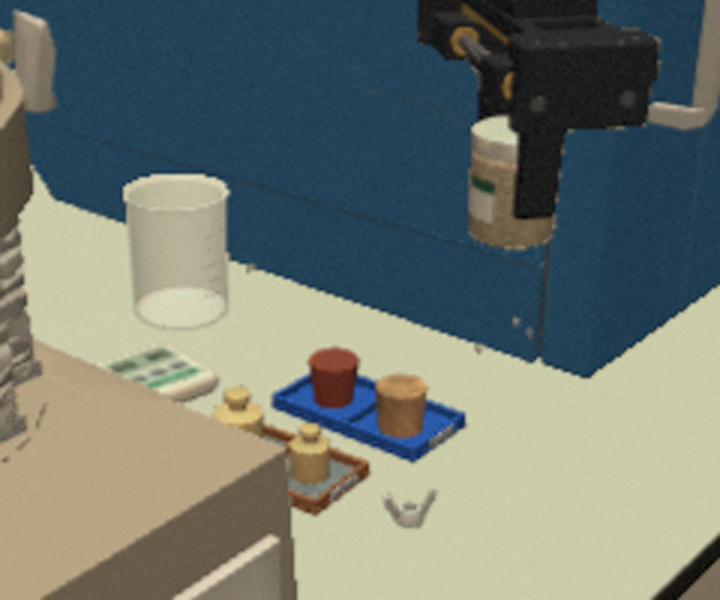

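```bash
python3 -m creep '[35,-4,0,0,0,0,38,-4,0,0,0,0,38,-4,0,0,0,0,38,-4,0,0,0,0,25,0,0,0,0,0]'; python3 -c "
from h import *
go(.554,-.2085,.15,8)"
```

```text
clock: 27.13
tool_pos: [0.5489, -0.2458, 0.1924]
eef_rot: [0.905, 0.425, 0.004, 0.008]
contact_force: [0.9, -0.4, -1.0]
opening: 0.538
t 27.13 pos [ 0.5489 -0.2458  0.1924] jaw-yaw -39.7 tilt 1.1 F [ 0.9 -0.4 -1. ] open 47.4 q [-0.04  0.82  0.71  1.73 -0.69  0.84  0.3 ]
shift [ 31.9 -20.7  42.1]
turn [  1.    0.4 -47.7]
```

```bash
python3 -m creep '[0,0,0,0,0,-7,0,0,0,0,0,-7,0,0,0,0,0,-7,0,0,0,0,0,-7,0,0,0,0,0,-7]';python3 -m creep '[0,0,0,0,0,-7,0,0,0,0,0,-6,0,0,0,0,0,0]'; python3 -c "
from h import *
go(.554,-.2085,.15,8)
snap('scene','s24');snap('top','t24',(200,100,400,260),4)"
```

```text
clock: 27.55
tool_pos: [0.555, -0.2328, 0.1927]
eef_rot: [0.729, 0.684, 0.004, 0.008]
contact_force: [-0.7, -0.2, -1.0]
opening: 0.536
clock: 27.8
tool_pos: [0.5541, -0.2323, 0.1939]
eef_rot: [0.643, 0.766, 0.003, 0.008]
contact_force: [-0.7, 0.3, -1.7]
opening: 0.539
t 27.80 pos [ 0.5541 -0.2323  0.1939] jaw-yaw 10.0 tilt 1.0 F [-0.7  0.3 -1.7] open 47.5 q [ 0.06  0.75  0.47  1.73 -0.46  0.76  0.93]
shift [23.8  3.3 43.8]
turn [0.9 0.5 2. ]
```

View pics/s24.png

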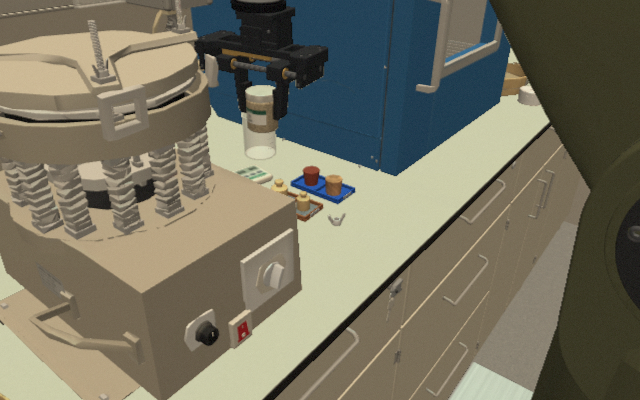

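View pics/t24.png

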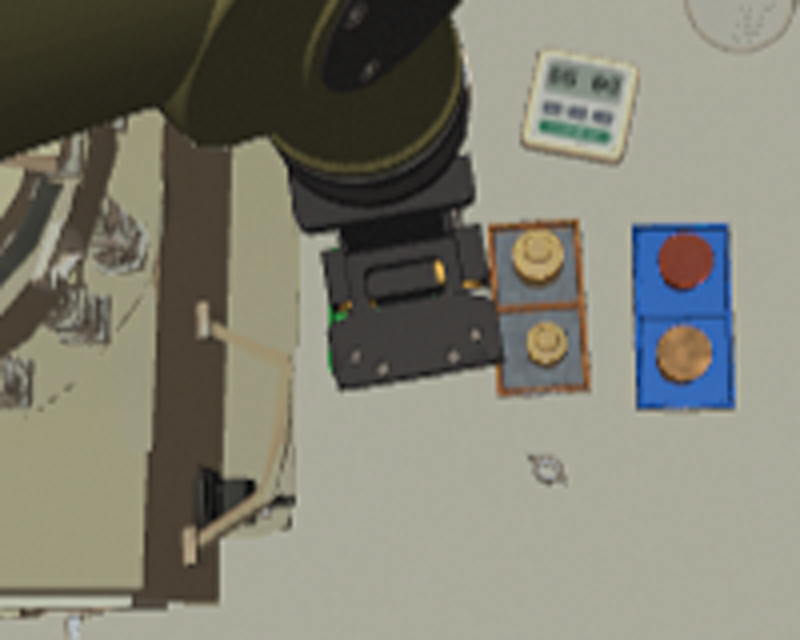

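```bash
python3 -m creep '[6,1,20,0,0,0.5,6,1,25,0,0,0.5,5,0,25,0,0,0,3,0,15,0,0,0,0,0,0,0,0,0]'; python3 -c "
from h import *
go(.554,-.2085,.06,8)
print(np.round(get_state()['joint_torque'],1))"
```

```text
clock: 28.32
tool_pos: [0.5563, -0.2142, 0.1082]
eef_rot: [0.659, 0.752, 0.003, 0.012]
contact_force: [-0.5, 0.5, -1.0]
opening: 0.539
t 28.32 pos [ 0.5563 -0.2142  0.1082] jaw-yaw 7.6 tilt 1.4 F [-0.5  0.5 -1. ] open 47.5 q [ 0.07  0.86  0.39  1.8  -0.56  0.56  0.94]
shift [ 6.6 -2.5 48.1]
turn [ 1.2  0.8 -0.4]
[  0.9 -53.4   7.4 -10.   -0.1  -0.5   0.1]
```

```bash
python3 -m creep '[3,-1,15,0.5,0,0,2,-1,15,0.5,0,0,1,0,15,0,0,0,0,0,0,0,0,0]'; python3 -c "
from h import *
go(.554,-.2085,.026,8)
print(np.round(get_state()['joint_torque'],1))
snap('top','t25',(200,100,400,260),4)
snap('scene','s25',(200,100,400,260),4)"
```

```text
clock: 28.65
tool_pos: [0.555, -0.2104, 0.0629]
eef_rot: [0.661, 0.75, -0.004, 0.007]
contact_force: [0.7, 0.4, -1.1]
opening: 0.54
t 28.65 pos [ 0.555  -0.2104  0.0629] jaw-yaw 7.2 tilt 1.0 F [ 0.7  0.4 -1.1] open 47.6 q [ 0.08  0.93  0.35  1.81 -0.59  0.49  0.95]
shift [ 2.6 -0.9 36.8]
turn [ 0.2  0.9 -0.8]
[  0.7 -55.1   7.3  -8.7  -0.1  -0.5   0.1]
```

View pics/t25.png

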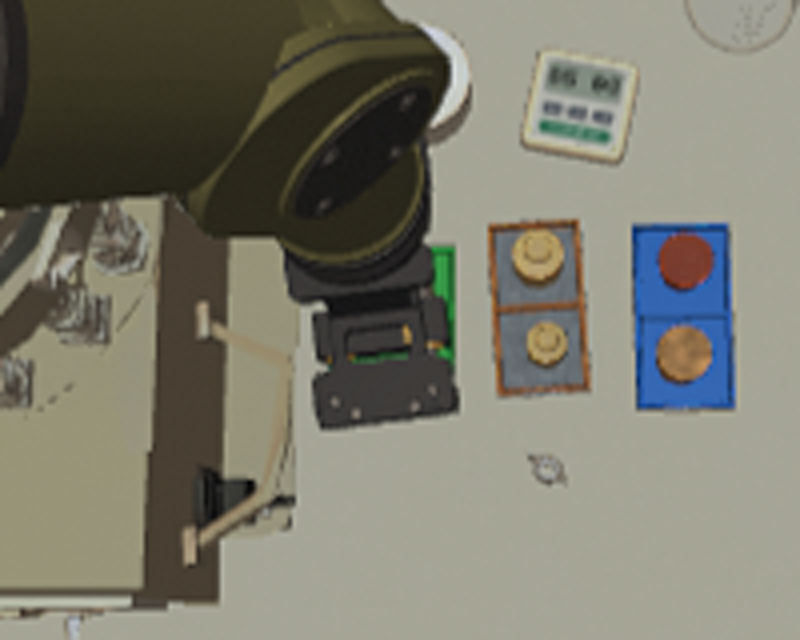

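View pics/s25.png

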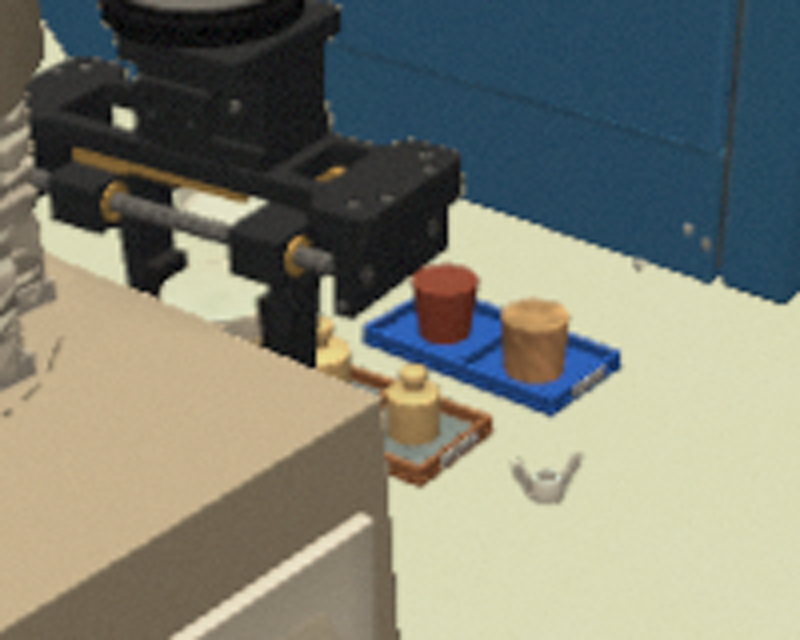

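```bash
python3 -m creep '[2,0,12,0,0,0,1,0,12,0,0,0,0,0,5,0,0,0,0,0,0,0,0,0]'; python3 -c "
from h import *
go(.554,-.2085,.026,8)"
```

```text
clock: 29.08
tool_pos: [0.5585, -0.2108, 0.0367]
eef_rot: [0.662, 0.749, -0.003, 0.012]
contact_force: [0.2, 0.5, -1.4]
opening: 0.534
t 29.08 pos [ 0.5585 -0.2108  0.0367] jaw-yaw 7.1 tilt 1.5 F [ 0.2  0.5 -1.4] open 47.0 q [ 0.1   0.97  0.32  1.81 -0.61  0.43  0.97]
shift [ 3.1 -4.3 10.6]
turn [ 0.7  1.3 -0.9]
```

```bash
python3 -m creep '[1,-3,6,0.3,0.5,0,1,-1,4,0,0.5,0,0,0,1,0,0,0]'; python3 -m creep '[0,0,1.5,0,0,0]'; python3 -m creep '[0,0,1.5,0,0,0]'
```

```text
clock: 29.33
tool_pos: [0.5541, -0.2096, 0.0248]
eef_rot: [0.662, 0.749, 0.001, 0.003]
contact_force: [-0.3, -1.1, -0.8]
opening: 0.541
clock: 29.42
tool_pos: [0.5543, -0.21, 0.0241]
eef_rot: [0.662, 0.749, 0.001, 0.003]
contact_force: [-2.0, 3.0, 22.7]
opening: 0.539
clock: 29.5
tool_pos: [0.5543, -0.21, 0.0241]
eef_rot: [0.663, 0.749, 0.002, 0.003]
contact_force: [-4.4, 2.6, 18.9]
opening: 0.538
```

```bash
python3 -m creep '[0,0,0,0,0,0,0,0,0,0,0,0,0,0,0,0,0,0]' 64; python3 -m creep '[0,0,-10,0,0,0,0,0,-25,0,0,0,0,0,-38,0,0,0,0,0,-40,0,0,0,0,0,-40,0,0,0]'; python3 -c "
from h import *
go(.45,-.35,.25,-30)"
```

```text
clock: 29.75
tool_pos: [0.5552, -0.2108, 0.0258]
eef_rot: [0.663, 0.749, 0.003, 0.005]
contact_force: [-0.6, 0.2, 0.3]
opening: 0.718
clock: 30.17
tool_pos: [0.5485, -0.2082, 0.1774]
eef_rot: [0.663, 0.748, -0.0, -0.004]
contact_force: [0.9, -0.0, 0.2]
opening: 0.73
t 30.17 pos [ 0.5485 -0.2082  0.1774] jaw-yaw 6.9 tilt 0.5 F [ 0.9 -0.   0.2] open 64.3 q [ 0.02  0.77  0.48  1.76 -0.5   0.74  0.88]
shift [-128.5 -115.2  -72.6]
turn [-0.4 -0.2 36.9]
```

Lifted clear. I'll back the arm away so the top camera can see the trays.

```bash
python3 -m creep '[-20,-20,-35,0,0,0,-30,-28,-30,0,0,0,-30,-30,-10,0,0,0,-30,-30,0,0,0,0,-15,-15,0,0,0,0]'; python3 -m creep '[0,-20,0,0,0,0,0,-20,0,0,0,0,0,0,0,0,0,0]'; python3 -c "
from h import *
where()
snap('top','t26',(200,100,400,260),4)
snap('scene','s26',(200,100,400,260),4)"
```

```text
clock: 30.58
tool_pos: [0.4529, -0.3424, 0.2594]
eef_rot: [0.657, 0.754, 0.004, 0.006]
contact_force: [-0.3, -0.3, -0.5]
opening: 0.724
clock: 30.83
tool_pos: [0.4061, -0.3556, 0.2627]
eef_rot: [0.662, 0.75, 0.002, 0.009]
contact_force: [0.2, 0.1, 0.1]
opening: 0.723
t 30.83 pos [ 0.4061 -0.3556  0.2627] jaw-yaw 7.1 tilt 1.1 F [0.2 0.1 0.1] open 63.7 q [ 0.33  0.59  0.51  1.83 -0.39  0.8   1.16]
```

View pics/t26.png

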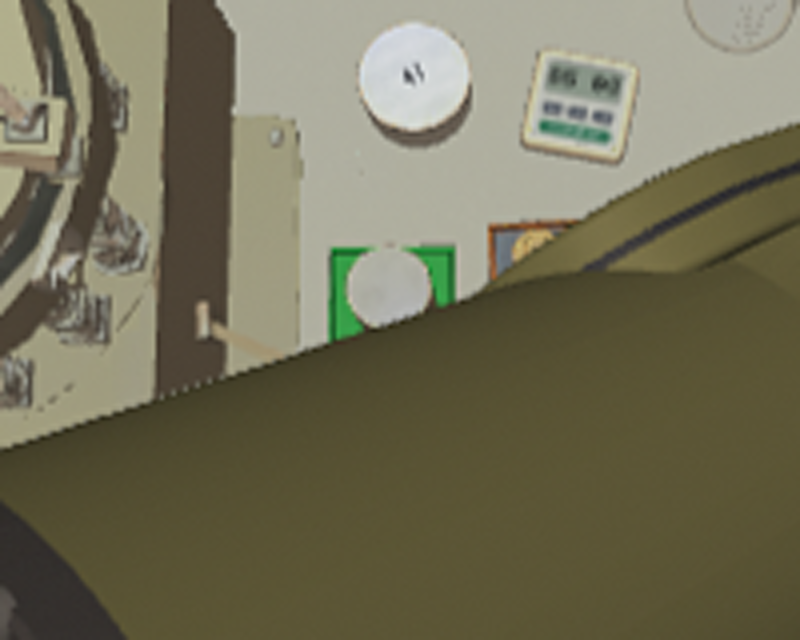

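View pics/s26.png

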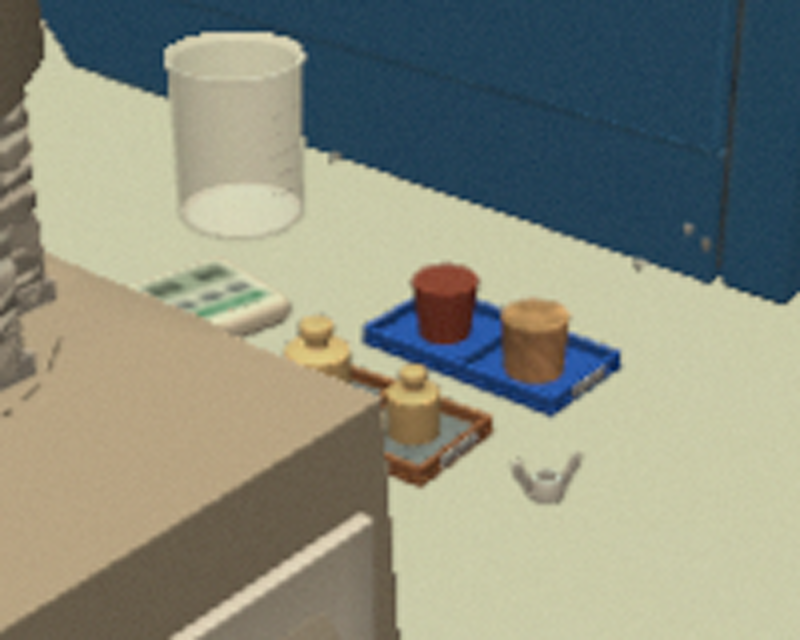

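```bash
python3 - <<'E'
from h import *
c=np.load('cal.npz');K,E=c['Kt'],c['Et']
z=lambda u,v:(200+(u+.5)/4-.5,100+(v+.5)/4-.5)
for n,u,v,h in [('jar',390,288,.063),('wl',537,247,.045),('ws',547,340,.037),('rub',686,262,.033),('cork',684,352,.033),('nut',547,470,.01)]: print(n,np.round(onplane(K,E,z(u,v),h),4))
def loc(p,t,yaw):
    a=np.radians(yaw);R2=np.array([[np.cos(a),np.sin(a)],[-np.sin(a),np.cos(a)]]);return np.round(R2@(np.array(p)-t)*1000,1)
W=np.array([.5544,-.2947]);B=np.array([.5483,-.3806]);G=np.array([.5539,-.2063])
for n,u,v,h,t,y in [('jar',390,288,.063,G,.7),('wl',537,247,.045,W,3.6),('ws',547,340,.037,W,3.6),('rub',686,262,.033,B,.7),('cork',684,352,.033,B,.7)]: print(n,loc(onplane(K,E,z(u,v),h)[:2],t,y))
E
```

```text
jar [ 0.5537 -0.2102  0.063 ]
wl [ 0.582  -0.2936  0.045 ]
ws [ 0.5285 -0.2992  0.037 ]
rub [ 0.5756 -0.3808  0.033 ]
cork [ 0.5219 -0.3787  0.033 ]
nut [ 0.4558 -0.299   0.01  ]
jar [-0.2 -3.9]
wl [27.6 -0.6]
ws [-26.1  -2.9]
rub [27.3 -0.6]
cork [-26.4   2.2]
```

```bash
python3 -m creep '[0,0,0,0,0,0,0,0,0,0,0,0]'; python3 -c "
from plant import finish_job
print(finish_job())"
```

```text
clock: 31.1
tool_pos: [0.4137, -0.3525, 0.2625]
eef_rot: [0.659, 0.752, 0.004, 0.011]
contact_force: [0.6, -0.1, 0.2]
opening: 0.728
the job is handed in; nothing more can be done
None
```

I put all five pieces in their trays, in the order asked, and handed the job in at 31 s of the 112 s allowed. The large and small weights are in the wooden tray, the rubber and cork bungs in the blue tray, and the jar in the green tray.

**Placement:** measured from the top camera, each weight and bung is within about 3 mm of its compartment's centre, and the jar is about 4 mm off the centre of its tray.

**Upright:** in the scene camera both weights and both bungs stand upright. The shaker hides the jar's foot and tray, so I judged the jar only by its cap in the top view and by the contact I felt as it was set down.

**Wing nut:** it reads the same as at the start, to within about 1 mm.

**Things that did not go to plan:**
- While placing the large weight I pressed it onto the tray floor with a wrist-force reading of about 42 N. That went through the held weight, not the gripper's body, and I backed off straight away.
- The small weight read about 33 N as it was set down.
- Near the large weight the wrist reached a joint limit, so I gripped it with the tool tilted about 4° and set it down at about 3°.
- In the last top view the arm covered part of the wooden tray and all of the blue tray and the nut. Their positions come from the top view taken while the jar was being lowered, and the last scene view agrees with it.

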